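# Stack a door roller in the marked nest, turn it to the front and hold the turntable

## Robot

A 6-joint arm with a two-finger parallel gripper is mounted at the origin on the work surface. World frame = base frame: x ahead of the robot, y to its left, z up, the work surface at z = 0. Lengths are in m, angles in rad, forces in N, time in s.
With the tool pointing down it reaches from about 0.35 to 0.775 m from the base axis. Payload 5.5 kg.
Tool frame: the origin (TCP) lies at the very end of the fingers, on their centre line; the grasp point (between the pads) lies 19 mm behind it; z points along the fingers, y is the direction in which the jaws open and shut (so a half turn about z gives the same grasp; the last joint's range is limited). The gripper opens to 85 mm and grips with 20 to 120 N. Pads are 22 mm wide; open, the fingers measure 114 mm over their backs; the gripper's body (76 mm by 85 mm) begins 54 mm behind the grasp point. The pads swing forward as they close: fully open they stand 13 mm farther back than shut.
Start: joints at [-1.378, 0.313, 0.046, 1.304, 0, 1.431], TCP at [0.188, -0.543, 0.231] pointing down, gripper open.
Joint ranges: [-2.76, 2.76], [-0.86, 1.69], [-1.03, 1.26], [-2.2, 2.34], [-1.47, 1.5], [-3.14, 3.14]. Speed limits (rad/s): [2.57, 2.57, 3.14, 3.14, 3.14, 3.14].

## Interface

Orientations are given as a unit quaternion [w, x, y, z].
In Python, from workcell import get_state, vision, workorder, silhouettes, tip_of gives the robot as it stands.
- The arm moves only by the shell command python3 -m inch 'ROWS' [FORCE]. ROWS is JSON, a list of rows, each a list of 7 numbers: the shift along the tool's x, y, z in cm, then the turn, a rotation vector about the tool's x, y, z in degrees, then the finger opening in cm, from 0 to 8.54. In form: [[dx, dy, dz, rx, ry, rz, hand], ...]. A call has 1 to 5 rows; each row shifts and turns the commanded pose from where the row before left it, along the tool's axes as they then stand; what a row does not reach is not made up. A row lasts 1/10 s, in which the tool goes at most 50 mm and 8.59 degrees, less where a joint would pass 70% of its speed; a pose out of reach is approached as far as the arm can. A call with a gripper value outside its range is refused whole. The fingers move at their own pace and stop on an object; FORCE is the grip in N (left out, the last holds). Time passes only in rows, so rows that do not move let the fingers close. It gives the time, the measured TCP pose, the force and the opening at its end, in the units of the state.
- get_state(): the state, without advancing time (a new reading comes with each control period).
- vision.read_camera(name): name is "side" or "top"; returns a dict with "pixels" (384x512x3 uint8, red, green, blue), "depth" (384x512 float32, m along the optical axis (not along the pixel's ray), 0 where there is no reading), "mtx" (3x3 intrinsics, pixels), "T" (4x4, takes a point from camera to world coordinates). Camera axes: x right, y up, looking along -z (the intrinsics and any distortion apply to the point x, -y, -z); pixel columns grow to the right and rows downward; lengths in m; the calibration is good to about 2 mm. A picture is of the moment at which its call begins.
- workorder.hand_in(): hands the job in, once; it reports no verdict.
Trained networks look in a picture, given as the dict that the camera call returned (one of the last four; its "shot" number tells which), for a name from the list of things; names that differ only in an ending like _2 or _b are one class to them, and where a whole thing is asked for, a point or a joint stands for the part that bears it (a point fixed in the world has none). Each returns a list of dicts, best first, with "confidence" (0 to 1); they miss things now and then, are a little off and sometimes report something else, mostly with a low value. They report only what shows in the picture. A call takes as long as a camera call. They do not tell look-alikes from the thing itself.
- silhouettes(picture, label): "mask" (384x512 bool, what is visible of it) and "location" ([column, row] in pixels, amid what is visible of it).
- tip_of(picture, label): "location" ([column, row] in pixels: a listed point, or the origin of a listed thing).
The state is a dict: "clock": time; "joint_pos": joint angles; "qvel": joint speeds; "tau": joint torques, N m; "tcp_pos": TCP position; "orientation": TCP orientation; "wrist_force": force on the tool from outside, world axes, zero at the start; "ft_torque": the same for the moment, N m; "finger_gap": finger opening in m.
Only numpy, scipy, OpenCV 4.12 (cv2) and the standard library are available. Lean on these libraries where they do the work, as an engineer would, in place of code of your own. Each camera call takes 0.05 s, during which the arm holds its last target.

## Task

On the assembly turntable, build a roller in the yellow nest: set down the blue wheel body first, then the brass spacer, then the steel cover disc, each lowered (not dropped) flat and square between the nest's four pins and let go. Then turn the table gently until the yellow nest stands right at the red front pointer, where the fitter will drive the centre screw, and finish while still gripping the hub bar firmly so the table cannot move, with the stack undisturbed. Leave the jar, the screwdriver and the parts bin alone.

Things in the scene. Friction and masses are not known exactly. Their poses are not given: they have to be found in the camera images.
- wheel_center (a point): centre (half-way up) of the loose blue wheel body, a plastic disc with a shallow running groove round its rim, 50 mm diameter, 26 mm high, about 85 g; lies flat on the black rubber mat (mat top 3 mm above the bench). Its z axis is the disc axis.
- spacer_center (a point): centre of the loose brass spacer: a flat disc with a small dark bore, 50 mm diameter, 12 mm high, about 110 g; lies flat on the mat. z axis is its axis.
- cover_center (a point): centre of the loose steel cover disc: 50 mm diameter, 8 mm high, about 100 g; lies flat on the mat. z axis is its axis.
- nest (a point): centre of the floor of the marked nest: a yellow 76 mm pad on the turntable, floor 44 mm above the bench, x axis outward from the turntable's axis. Four upright round-topped pins (8 mm diameter, 42 mm high) stand 31 mm from its centre at 45, 135, 225, 315 degrees from x: 2 mm play around a 50 mm part, and 36 mm gaps through which fingers fit along x or along y. The three parts stack 46 mm high.
- front_mark (a point): fixed point where the yellow nest's centre must come: 100 mm from the turntable's axis towards the red pointer, at nest-floor height. The pointer is an upright red tab (24 mm wide, top 54 mm above the bench) on the base, just outside the 300 mm plate (its top 40 mm above the bench).
- turntable: the turntable (2.5 kg); origin: centre of the black hub bar, on the axis, 103 mm above the bench. Bar 80 mm long, 16 wide, 22 high; x axis along it, pointing to the yellow nest. It turns either way without stops and stays where left (friction about 0.06 N m). Nests lie 100 mm out, 90 degrees apart; of the other three (black pads, same pins) two hold fixed rollers, tops 94 mm up.
- jar_center (a point): centre of the jar of screws (60 mm diameter, 85 mm high), a bystander to be left alone.
- driver_grip (a point): middle of the handle of the green screwdriver lying on the bench, a bystander to be left alone.
- bin_center (a point): centre of the black open-fronted parts bin (190 x 130 x 100 mm high, origin half-way up), a bystander to be left alone. Bench top is at height 0.
Things that resemble listed ones, but are neither listed nor needed, are in the scene too. Of the things like the part that bears spacer_center, leave any that is purple; of the rest the smaller one is meant. Of the things shaped like the part that bears wheel_center, the blue one is meant.

How it is judged:
On the way, in this order (a step that is already met when the one before it is completed fails the run):
1. the wheel body is set flat in the yellow nest and let go (horizontal distance between wheel_center and nest below 0.005 m and angle between wheel_center's own z axis and vertical below 0.08 rad and z of wheel_center in the frame of nest between 0.0105 and 0.0155 m and contact force between the fingers and wheel below 0.2 N), for 0.2 s.
2. the spacer is set on the wheel body in the nest and let go (horizontal distance between each of wheel_center, spacer_center and nest below 0.005 m and angle between each of wheel_center, spacer_center's own z axis and vertical below 0.08 rad and z of wheel_center in the frame of nest between 0.0105 and 0.0155 m and z of spacer_center in the frame of nest between 0.0295 and 0.0345 m and contact force between the fingers and spacer below 0.2 N), for 0.2 s.
3. the cover disc is set on the spacer in the nest and let go (horizontal distance between each of wheel_center, spacer_center, cover_center and nest below 0.005 m and angle between each of wheel_center, spacer_center, cover_center's own z axis and vertical below 0.08 rad and z of wheel_center in the frame of nest between 0.0105 and 0.0155 m and z of spacer_center in the frame of nest between 0.0295 and 0.0345 m and z of cover_center in the frame of nest between 0.0395 and 0.0445 m and contact force between the fingers and cover below 0.2 N), for 0.2 s.
4. the loaded yellow nest is turned to the front pointer (horizontal distance between each of wheel_center, spacer_center, cover_center and nest below 0.005 m and angle between each of wheel_center, spacer_center, cover_center's own z axis and vertical below 0.08 rad and z of wheel_center in the frame of nest between 0.0105 and 0.0155 m and z of spacer_center in the frame of nest between 0.0295 and 0.0345 m and z of cover_center in the frame of nest between 0.0395 and 0.0445 m and horizontal distance between nest and front_mark below 0.009 m and angular speed of turntable below 0.05 rad/s), for 0.2 s.
At the end, for the whole second after the job is handed in: The three parts lie stacked in order in the yellow nest, each within 5 mm of its centre, 2.5 mm of seated height, flat within 0.08 rad; the nest is within 9 mm of the front mark, the table still (0.05 rad/s), the hub gripped with over 5 N, the fingers clear of the parts (all of step 4 and contact force between the fingers and turntable above 5 N and contact force between the fingers and wheel below 0.2 N and contact force between the fingers and spacer below 0.2 N and contact force between the fingers and cover below 0.2 N); the arm keeps its last pose, push and grip.
It fails at once if a part is dropped instead of lowered (falls at more than 0.6 m/s) ((linear speed of wheel above 0.6 m/s and contact force between the fingers and wheel below 0.05 N) or (linear speed of spacer above 0.6 m/s and contact force between the fingers and spacer below 0.05 N) or (linear speed of cover above 0.6 m/s and contact force between the fingers and cover below 0.05 N)).
It fails at once if the turntable is spun roughly (over 5 rad/s) (angular speed of turntable above 5 rad/s).
It fails at once if the jar, screwdriver or bin is moved more than 20 mm (distance of any of jar_center, driver_grip, bin_center from where it was at the start of the episode above 0.02 m).
It also fails if it takes over 72 s, if anything falls off the work surface, if the arm or the gripper's body presses on something with over 40 N, if the wrist force passes 120 N, or if a joint passes its speed limit or range.

## Working session

There is one attempt and no reset: what is moved stays moved. The work goes in short steps, Python scripts to look and compute and a shell command to move; the robot and the scene stay as the last step left them, time stands still between calls to the robot, and variables do not carry over. Pictures are saved under pics/ and viewed, and the job is handed in when it is done.

```bash
ls; mkdir -p pics; python3 - <<'E'
from workcell import get_state, vision
import cv2, numpy as np
print(get_state())
for n in ("side","top"):
    p=vision.read_camera(n); cv2.imwrite(f"pics/{n}0.png",p["pixels"][:,:,::-1]); print(n,p["mtx"].tolist(),np.round(p["T"],4).tolist(),p.keys())
E
```

```text
pics
{'clock': 0.0, 'joint_pos': array([-1.37760522e+00,  3.13992174e-01,  4.49426443e-02,  1.30358734e+00,
       -3.12709659e-05,  1.43120897e+00]), 'qvel': array([ 0.00051943, -0.00072598, -0.00167519, -0.00018078, -0.00055082,
        0.00274718]), 'tau': array([-3.57723638e-04, -4.80625463e+01,  2.98535067e+01,  1.92455063e-02,
       -1.04678088e-04, -5.73888371e-06]), 'tcp_pos': array([ 0.18772253, -0.54293849,  0.23039869]), 'orientation': array([-9.19524089e-04,  9.86188799e-01,  1.65622479e-01, -4.02919670e-05]), 'wrist_force': array([-0.20287695, -0.43784847, -0.0119371 ]), 'ft_torque': array([0.02260071, 0.06406962, 0.06065455]), 'finger_gap': 0.08536570183336707}
side [[374.10242609063073, 0.0, 261.2277750802606], [0.0, 374.10242609063073, 189.18159208127497], [0.0, 0.0, 1.0]] [[-0.9821, 0.1261, -0.1397, 0.3337], [-0.187, -0.5702, 0.7999, 0.7732], [0.0212, 0.8118, 0.5836, 0.796], [0.0, 0.0, 0.0, 1.0]] dict_keys(['pixels', 'depth', 'mtx', 'T', 'shot'])
top [[357.0311354482771, 0.0, 257.21963333662825], [0.0, 357.0311354482771, 196.13901330137736], [0.0, 0.0, 1.0]] [[0.0184, 0.9968, -0.0776, 0.423], [-0.9995, 0.0202, 0.0225, -0.1822], [0.024, 0.0772, 0.9967, 0.9556], [0.0, 0.0, 0.0, 1.0]] dict_keys(['pixels', 'depth', 'mtx', 'T', 'shot'])
```

View pics/top0.png

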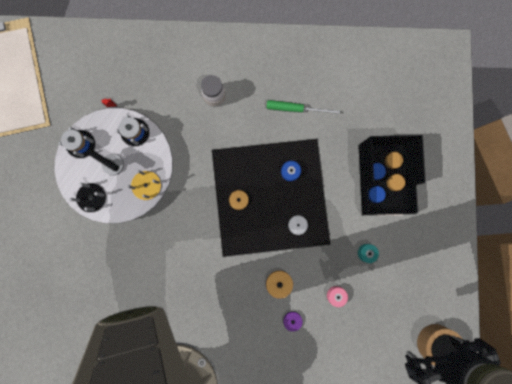

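View pics/side0.png

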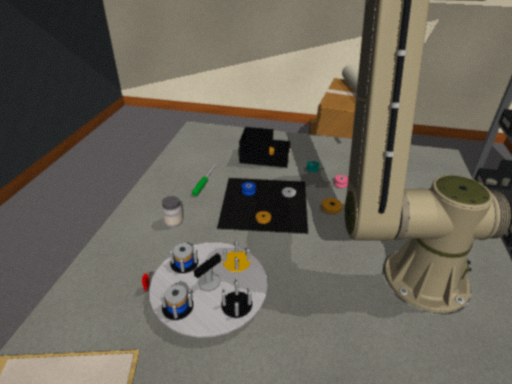

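The top view shows the turntable at (113,165), yellow nest at (147,185), red pointer at (108,102), blue wheel at (291,171), brass spacer at (239,200) and steel cover at (298,225). A larger brass disc sits at (280,285), off the mat. The side view agrees. Next I'll measure positions in both views.

```bash
cat > h.py <<'E'
from workcell import get_state, vision, workorder, silhouettes, tip_of
import cv2, numpy as np
def cloud(p):
    K,T,d=p["mtx"],p["T"],p["depth"]
    v,u=np.mgrid[0:384,0:512]
    X=np.stack([(u-K[0,2])/K[0,0]*d,-(v-K[1,2])/K[1,1]*d,-d],-1)
    return X@T[:3,:3].T+T[:3,3]
def ray(p,uv):
    K,T=p["mtx"],p["T"]
    r=np.array([(uv[0]-K[0,2])/K[0,0],-(uv[1]-K[1,2])/K[1,1],-1.])
    return T[:3,3],T[:3,:3]@r
def at_z(p,uv,z):
    o,r=ray(p,uv); return o+r*(z-o[2])/r[2]
def tri(ps,uvs):
    A=np.zeros((3,3));b=np.zeros(3)
    for p,uv in zip(ps,uvs):
        o,r=ray(p,uv); r=r/np.linalg.norm(r); M=np.eye(3)-np.outer(r,r); A+=M;b+=M@o
    return np.linalg.solve(A,b)
E
python3 - <<'E'
from h import *
np.set_printoptions(precision=4,suppress=True)
P={n:vision.read_camera(n) for n in ("top","side")}
C={n:cloud(P[n]) for n in P}
for lab in ["wheel_center","spacer_center","cover_center","nest","turntable","front_mark","jar_center"]:
    for n in P:
        for k in tip_of(P[n],lab): print(lab,n,"tip",np.round(k["location"],1),round(k["confidence"],2), C[n][int(round(k["location"][1])),int(round(k["location"][0]))])
        if lab in("front_mark",):continue
        for k in silhouettes(P[n],lab):
            m=k["mask"]; q=C[n][m]; q=q[q[:,2]>-.1]
            if len(q)==0: continue
            zt=np.percentile(q[:,2],90); t=q[abs(q[:,2]-zt)<.004]
            print(lab,n,"sil",np.round(k["location"],1),round(k["confidence"],2),m.sum(),"ztop",round(np.median(t[:,2]),4),"mean",t[:,:2].mean(0),"mid",(t[:,:2].min(0)+t[:,:2].max(0))/2,"ext",np.ptp(t[:,:2],axis=0))
E
```

```text
wheel_center top tip [338.8 295.3] 0.91 [ 0.2453 -0.4175  0.0287]
wheel_center top tip [369.9 252.2] 0.73 [ 0.356  -0.498   0.0296]
wheel_center top tip [287.2 170.5] 0.64 [ 0.5657 -0.2801  0.0282]
wheel_center top sil [369.2 254.6] 0.9 325 ztop 0.0267 mean [ 0.3511 -0.4974] mid [ 0.3507 -0.4967] ext [0.0466 0.048 ]
wheel_center top sil [287.6 171.4] 0.8 323 ztop 0.0293 mean [ 0.5644 -0.2906] mid [ 0.5657 -0.2907] ext [0.0481 0.0474]
wheel_center top sil [337.7 295.6] 0.72 346 ztop 0.0268 mean [ 0.2397 -0.416 ] mid [ 0.2385 -0.4155] ext [0.0484 0.047 ]
wheel_center top sil [286.3 107. ] 0.18 350 ztop 0.0251 mean [ 0.7403 -0.2706] mid [ 0.7416 -0.2731] ext [0.026  0.0967]
wheel_center side tip [312.2 162.7] 0.59 [ 0.356  -0.4959  0.0276]
wheel_center side tip [339.3 180.2] 0.58 [ 0.2488 -0.4059  0.0228]
wheel_center side tip [249.2 188.5] 0.45 [ 0.5621 -0.2824  0.0242]
wheel_center side sil [311.  159.6] 0.67 90 ztop 0.0252 mean [ 0.3535 -0.4893] mid [ 0.3534 -0.4892] ext [0.0362 0.0386]
wheel_center side sil [251.  189.5] 0.66 155 ztop 0.0278 mean [ 0.5646 -0.289 ] mid [ 0.5649 -0.29
[... 2399 characters left out ...]
] 0.67 9051 ztop 0.0852 mean [0.6073 0.1942] mid [0.5683 0.1701] ext [0.2366 0.2321]
front_mark top tip [109.9 129.5] 0.66 [0.6578 0.1804 0.0409]
front_mark top tip [297.4 220.6] 0.58 [ 0.4327 -0.31    0.0115]
front_mark side tip [170.3 281.5] 0.71 [0.6662 0.1875 0.0408]
jar_center top tip [213.7  90.3] 0.68 [ 0.7547 -0.089   0.0842]
jar_center top tip [110.4 128.5] 0.18 [0.6632 0.1809 0.0402]
jar_center top sil [211.2  90.5] 0.77 648 ztop 0.0858 mean [ 0.766  -0.0815] mid [ 0.767  -0.0813] ext [0.0523 0.0504]
jar_center side tip [172.  208.2] 0.87 [ 0.7555 -0.0606  0.0737]
jar_center side sil [171.7 210.2] 0.64 520 ztop 0.0835 mean [ 0.7664 -0.0771] mid [ 0.7661 -0.0779] ext [0.0485 0.0474]
```

```bash
cat > m.py <<'E'
from h import *
np.set_printoptions(precision=4,suppress=True)
def part(p,C,xy,ztop,r=.05,tol=.006):
    """top-face centre: pixels near xy, at top height, not mat/bench; enclosing circle of contour rays at ztop"""
    hsv=None
    m=(np.hypot(C[...,0]-xy[0],C[...,1]-xy[1])<r)&(C[...,2]>ztop-tol)
    return m
def topfit(p,m,z):
    v,u=np.nonzero(m); pts=np.array([at_z(p,(a,b),z) for a,b in zip(u,v)])[:,:2]
    h=cv2.convexHull(pts.astype(np.float32))[:,0]
    (c,r)=cv2.minEnclosingCircle(pts.astype(np.float32)); return np.array(c),r,pts.mean(0),len(pts)
E
python3 - <<'E'
from m import *
P={n:vision.read_camera(n) for n in ("top","side")}
for n in P:
    p=P[n];C=cloud(p);img=p["pixels"].astype(int);hsv=cv2.cvtColor(p["pixels"],cv2.COLOR_RGB2HSV).astype(int)
    S,V,H=hsv[...,1],hsv[...,2],hsv[...,0]
    print(n,"mat z",np.median(C[(np.hypot(C[...,0]-.5,C[...,1]+.25)<.03)][:,2]),"bench",np.median(C[(np.hypot(C[...,0]-.65,C[...,1]+.05)<.03)][:,2]))
    for name,xy,zt,sel in [("wheel",(.565,-.290),.029,(S>90)&(V>60)),("spacer",(.486,-.152),.015,(S>90)&(V>60)),("cover",(.423,-.311),.011,(V>90))]:
        near=np.hypot(C[...,0]-xy[0],C[...,1]-xy[1])<.035
        m=near&sel
        # fill
        m=cv2.morphologyEx(m.astype(np.uint8),cv2.MORPH_CLOSE,np.ones((5,5)))>0
        print(n,name,topfit(p,m,zt), "z med",np.median(C[m][:,2]))
    # turntable
    near=np.hypot(C[...,0]-.57,C[...,1]-.166)<.17
    pl=near&(abs(C[...,2]-.040)<.006)&(S<60)&(V>90)
    h=cv2.convexHull(np.array([at_z(p,(a,b),.04)[:2] for b,a in np.argwhere(pl)]).astype(np.float32))[:,0]
    A=np.c_[2*h,np.ones(len(h))]; s=np.linalg.lstsq(A,(h**2).sum(1),rcond=None)[0]; print("plate",s[:2],np.sqrt(s[2]+s[0]**2+s[1]**2),len(h), cv2.minEnclosingCircle(h))
    ye=near&(H>18)&(H<32)&(S>130)&(V>110)
    ye&=C[...,2]<.06
    pts=np.array([at_z(p,(a,b),.044)[:2] for b,a in np.argwhere(ye)]).astype(np.float32)
    print("yellow",len(pts),pts.mean(0),cv2.minEnclosingCircle(pts),"zmed",np.median(C[ye][:,2]))
    bar=near&(C[...,2]>.105)&(C[...,2]<.125)&(V<70)
    pts=np.array([at_z(p,(a,b),.114)[:2] for b,a in np.argwhere(bar)]).astype(np.float32)
    r=cv2.minAreaRect(pts);print("bar",len(pts),r,pts.mean(0),"z",np.median(C[bar][:,2]))
    red=((H<6)|(H>174))&(S>140)&(V>70)&(np.hypot(C[...,0]-.57,C[...,1]-.166)<.25)
    print("red",C[red].mean(0),C[red].min(0),C[red].max(0),red.sum())
    big=cv2.resize(p["pixels"][90:240,30:190] if n=="top" else p["pixels"][220:350,130:290],None,fx=4.5,fy=4.5,interpolation=cv2.INTER_CUBIC)
    cv2.imwrite(f"pics/tt_{n}.png",big[:600,:800,::-1])
E
```

```text
top mat z 0.0034595772897914046 bench 0.00030160582973032257
top wheel (array([ 0.5645, -0.2887]), 0.028913870453834534, array([ 0.5648, -0.289 ]), 307) z med 0.028573885445800418
top spacer (array([ 0.4864, -0.1532]), 0.0274267066270113, array([ 0.4863, -0.1536]), 334) z med 0.01494388366231375
top cover (array([ 0.4229, -0.3119]), 0.02592160552740097, array([ 0.4228, -0.3119]), 299) z med 0.011252484398788343
plate [0.5694 0.1672] 0.1501540293321732 61 ((0.5783157348632812, 0.16567470133304596), 0.15989883244037628)
yellow 532 [0.5172 0.0825] ((0.5167917609214783, 0.08177865296602249), 0.03618926927447319) zmed 0.044469508448437334
bar 195 ((0.5676692724227905, 0.16479942202568054), (0.08122169226408005, 0.014131258241832256), 59.476375579833984) [0.5674 0.1645] z 0.11400063075448552
red [0.7295 0.1875 0.0453] [ 0.7211  0.1776 -0.0008] [0.7537 0.2173 0.0589] 65
side mat z 0.0013066554107618034 bench -0.0014530885141218475
side wheel (array([ 0.562 , -0.2731]), 0.04001551494002342, array([ 0.5619, -0.2724]), 165) z med 0.02595055063332885
side spacer (array([ 0.485 , -0.1454]), 0.03028312884271145, array([ 0.4859, -0.1452]), 158) z med 0.01265793804389953
side cover (array([ 0.4227, -0.3073]), 0.026816654950380325, array([ 0.4224, -0.3077]), 98) z med 0.009031874180015609
plate [0.5678 0.1706] 0.14907435489932833 61 ((0.5677233934402466, 0.1705249398946762), 0.15047642588615417)
yellow 381 [0.5172 0.0852] ((0.5180684328079224, 0.08379876613616943), 0.03876407444477081) zmed 0.042437881390971155
bar 197 ((0.5664767622947693, 0.17354512214660645), (0.08143026381731033, 0.020520323887467384), 58.931983947753906) [0.5676 0.1742] z 0.11144205771106097
red [0.7323 0.1936 0.0348] [ 0.7229  0.1379 -0.0028] [0.767  0.2042 0.056 ] 100
```

View pics/tt_top.png

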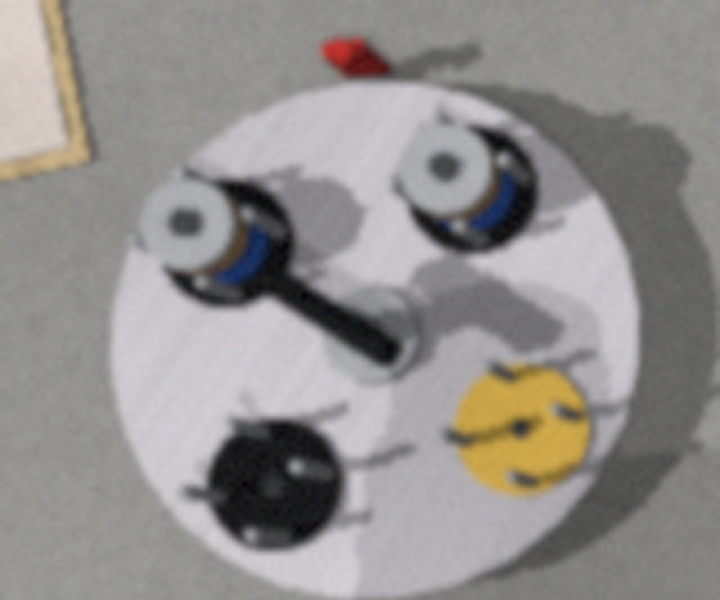

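View pics/tt_side.png

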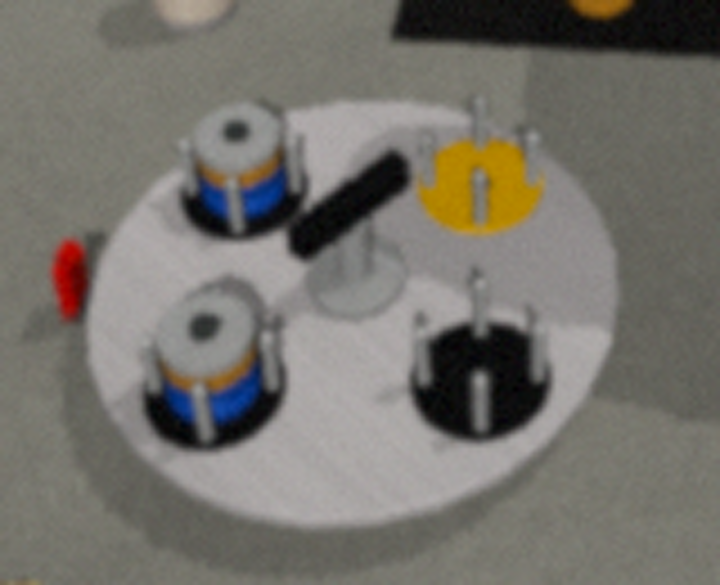

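```bash
cat > go.py <<'E'
import sys; from h import *
from scipy.spatial.transform import Rotation as R
def plan(x,y,z,yaw=None,n=None):
    s=get_state(); q=s["orientation"]; M=R.from_quat([q[1],q[2],q[3],q[0]]).as_matrix()
    d=np.array([x,y,z])-s["tcp_pos"]; t=M.T@d*100
    yw=np.degrees(np.arctan2(M[1,0],M[0,0])); rz=0 if yaw is None else -((yaw-yw+180)%360-180)
    tilt=R.from_matrix(M.T@np.array([[1,0,0],[0,-1,0],[0,0,-1]])@R.from_euler('z',-yw,degrees=True).as_matrix()).as_rotvec(degrees=True)
    print("tcp",s["tcp_pos"].round(4),"yaw %.2f"%yw,"tilt",M[:2,2].round(4),"gap %.4f"%s["finger_gap"],"wf",s["wrist_force"].round(2),"t %.2f"%s["clock"])
    print("tool shift total cm",t.round(2),"len",np.linalg.norm(t).round(2),"rz",round(rz,2),"| after the turn:",(R.from_euler('z',-rz,degrees=True).as_matrix()@t).round(2))
if __name__=="__main__": plan(*map(float,sys.argv[1:]))
E
python3 go.py .565 -.289 .13 59.2
```

```text
tcp [ 0.1878 -0.5435  0.2313] yaw 19.07 tilt [ 0.     -0.0001] gap 0.0850 wf [-0.15  0.03 -0.5 ] t 1.60
tool shift total cm [ 43.96 -11.74  10.13] len 46.62 rz -40.13 | after the turn: [41.17 19.37 10.13]
```

```bash
python3 -m inch '[[0,0,0.5,0,0,-8.0,8.5],[0,0,0.5,0,0,-8.0,8],[0,0,0.5,0,0,-8.0,7.5],[0,0,0.5,0,0,-8.0,7],[0,0,0.5,0,0,-8.1,7]]' 40; python3 -m inch '[[2.5,1,0,0,0,0,7],[3.8,1.9,0.5,0,0,0,7],[3.8,1.9,0.5,0,0,0,7],[3.8,1.9,0.5,0,0,0,7],[3.8,1.9,0.6,0,0,0,7]]'; python3 -m inch '[[3.8,1.8,0.9,0,0,0,7],[3.8,1.8,0.9,0,0,0,7],[3.8,1.8,0.9,0,0,0,7],[3.8,1.8,0.9,0,0,0,7],[3.8,1.8,0.9,0,0,0,7]]';python3 go.py .565 -.289 .10 59.2
```

```text
clock: 2.1
tcp_pos: [0.1878, -0.5435, 0.2061]
orientation: [0.0, 0.868, 0.496, -0.0]
wrist_force: [-0.2, 0.3, 0.3]
finger_gap: 0.0703
clock: 2.6
tcp_pos: [0.3536, -0.4348, 0.1854]
orientation: [0.0, 0.87, 0.493, 0.0]
wrist_force: [0.7, -1.2, -0.2]
finger_gap: 0.0698
clock: 3.1
tcp_pos: [0.5285, -0.3175, 0.1401]
orientation: [0.0, 0.87, 0.494, 0.0]
wrist_force: [0.3, 0.2, 0.2]
finger_gap: 0.07
tcp [ 0.5285 -0.3175  0.1401] yaw 59.17 tilt [ 0.0003 -0.0004] gap 0.0700 wf [0.28 0.16 0.21] t 3.10
tool shift total cm [4.32 1.68 4.01] len 6.12 rz -0.03 | after the turn: [4.32 1.68 4.01]
```

```bash
python3 -m inch '[[2.2,0.8,2,0,0,0,7],[2.1,0.8,2,0,0,0,7],[0,0,0,0,0,0,7]]'; python3 go.py .565 -.289 .05 59.2; python3 - <<'E'
from h import *
for n in ("top","side"):
    p=vision.read_camera(n); C=cloud(p)
    cv2.imwrite(f"pics/a_{n}.png",cv2.resize(p["pixels"][120:300,180:400] if n=="top" else p["pixels"][100:280,170:390],None,fx=3.3,fy=3.3,interpolation=cv2.INTER_CUBIC)[:,:,::-1])
E
```

```text
clock: 3.4
tcp_pos: [0.5631, -0.2866, 0.097]
orientation: [-0.002, 0.869, 0.495, -0.001]
wrist_force: [-0.7, 0.3, -0.6]
finger_gap: 0.0703
tcp [ 0.5631 -0.2866  0.097 ] yaw 59.38 tilt [-0.0037  0.0033] gap 0.0703 wf [-0.73  0.31 -0.57] t 3.40
tool shift total cm [-0.12  0.31  4.7 ] len 4.71 rz 0.18 | after the turn: [-0.11  0.31  4.7 ]
```

View pics/a_top.png

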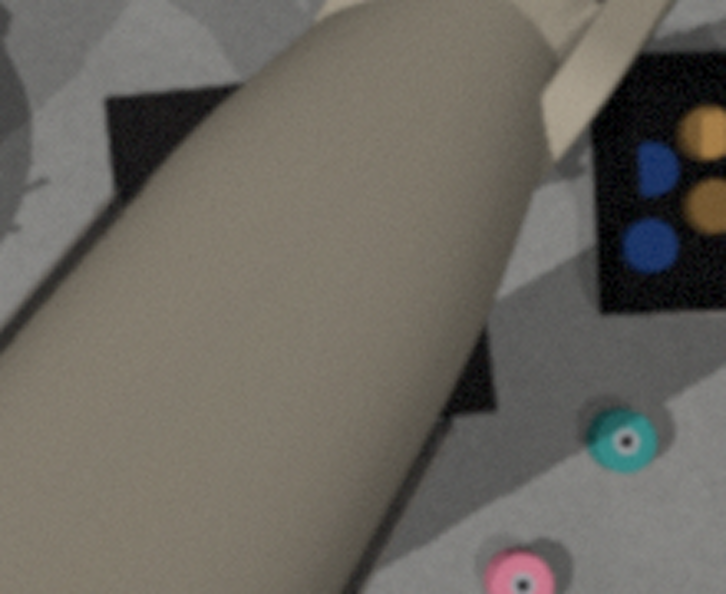

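View pics/a_side.png

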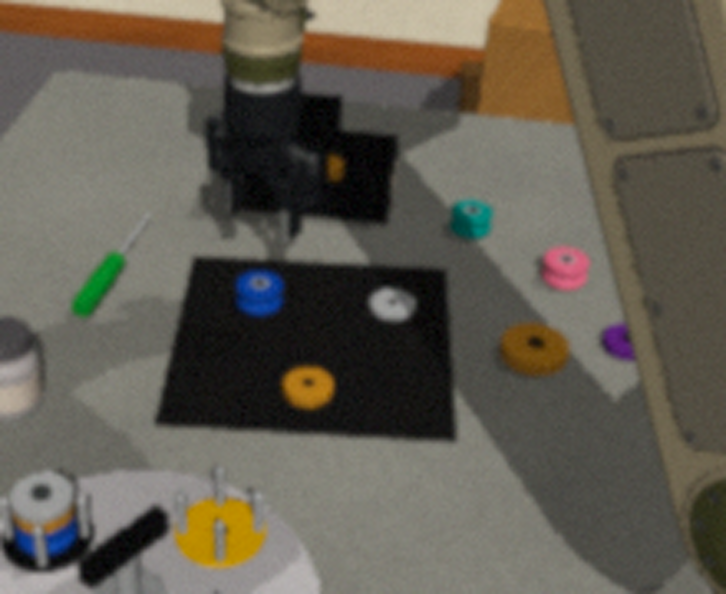

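```bash
python3 -m inch '[[-0.1,0.3,2,0,0,0.2,7],[0,0,2.5,0,0,0,7],[0,0,2.5,0,0,0,7],[0,0,2,0,0,0,7],[0,0,0,0,0,0,7]]'; python3 go.py .565 -.289 .006 59.2
```

```text
clock: 4.0
tcp_pos: [0.5626, -0.2924, 0.0085]
orientation: [-0.002, 0.871, 0.491, -0.001]
wrist_force: [-0.3, 0.8, -0.4]
finger_gap: 0.0696
tcp [ 0.5626 -0.2924  0.0085] yaw 58.87 tilt [-0.0034  0.002 ] gap 0.0696 wf [-0.25  0.79 -0.45] t 4.00
tool shift total cm [0.41 0.03 0.25] len 0.49 rz -0.33 | after the turn: [0.41 0.03 0.25]
```

```bash
python3 -m inch '[[0.4,0,0.2,0,0,0,7],[0,0,0,0,0,0,7],[0,0,0,0,0,0,7]]'; python3 go.py .565 -.289 .006 59.2
```

```text
clock: 4.3
tcp_pos: [0.568, -0.2895, 0.01]
orientation: [0.001, 0.87, 0.492, 0.001]
wrist_force: [-0.1, 0.1, 0.2]
finger_gap: 0.0699
tcp [ 0.568  -0.2895  0.01  ] yaw 58.97 tilt [ 0.0023 -0.0017] gap 0.0699 wf [-0.06  0.1   0.2 ] t 4.30
tool shift total cm [-0.11 -0.28  0.4 ] len 0.5 rz -0.23 | after the turn: [-0.1  -0.28  0.4 ]
```

```bash
for i in 1 2 3; do python3 -m inch '[[0,0,0,0,0,0,7]]' | grep -E 'tcp|ori'; python3 -c "
from h import *
s=get_state();print(s['clock'],s['tcp_pos'],s['qvel'].round(3),s['joint_pos'].round(4))"; done
```

```text
tcp_pos: [0.5677, -0.2893, 0.0096]
orientation: [0.001, 0.87, 0.492, 0.0]
4.4 [ 0.56768879 -0.28931296  0.00957419] [ 0.002  0.005 -0.007 -0.002 -0.    -0.   ] [-5.9720e-01  5.7200e-01 -1.2120e-01  8.7550e-01 -1.0000e-04  1.5152e+00]
tcp_pos: [0.5674, -0.2891, 0.0091]
orientation: [0.001, 0.87, 0.492, 0.0]
4.5 [ 0.56737512 -0.28906319  0.00905749] [ 0.     0.005 -0.002 -0.002 -0.    -0.   ] [-5.9710e-01  5.7250e-01 -1.2170e-01  8.7530e-01 -1.0000e-04  1.5152e+00]
tcp_pos: [0.5672, -0.2889, 0.0087]
orientation: [0.0, 0.87, 0.492, 0.0]
4.6 [ 0.5671522  -0.28891244  0.00867749] [-0.     0.005 -0.003 -0.     0.001 -0.001] [-5.9710e-01  5.7290e-01 -1.2210e-01  8.7520e-01 -1.0000e-04  1.5152e+00]
```

```bash
python3 -m inch '[[-0.1,-0.15,0.1,0,0,0,7],[0,0,0,0,0,0,5.8],[0,0,0,0,0,0,4.5],[0,0,0,0,0,0,4.5],[0,0,0,0,0,0,4.5]]' 40;  python3 -m inch '[[0,0,0,0,0,0,4.5]]';python3 go.py .565 -.289 .15 59.2; python3 - <<'E'
from h import *
for n in ("side",):
    p=vision.read_camera(n)
    cv2.imwrite(f"pics/b_{n}.png",cv2.resize(p["pixels"][120:260,190:340],None,fx=4,fy=4,interpolation=cv2.INTER_CUBIC)[:,:,::-1])
E
```

```text
clock: 5.1
tcp_pos: [0.5653, -0.289, 0.0075]
orientation: [0.0, 0.871, 0.492, 0.0]
wrist_force: [-0.2, -0.1, 2.5]
finger_gap: 0.0485
clock: 5.2
tcp_pos: [0.5653, -0.289, 0.0075]
orientation: [0.0, 0.871, 0.492, 0.0]
wrist_force: [-0.5, -0.0, 2.1]
finger_gap: 0.0485
tcp [ 0.5653 -0.289   0.0075] yaw 58.97 tilt [ 0.0002 -0.0003] gap 0.0485 wf [-0.53 -0.02  2.15] t 5.20
tool shift total cm [-1.000e-02 -2.000e-02 -1.425e+01] len 14.25 rz -0.23 | after the turn: [-1.000e-02 -2.000e-02 -1.425e+01]
```

View pics/b_side.png

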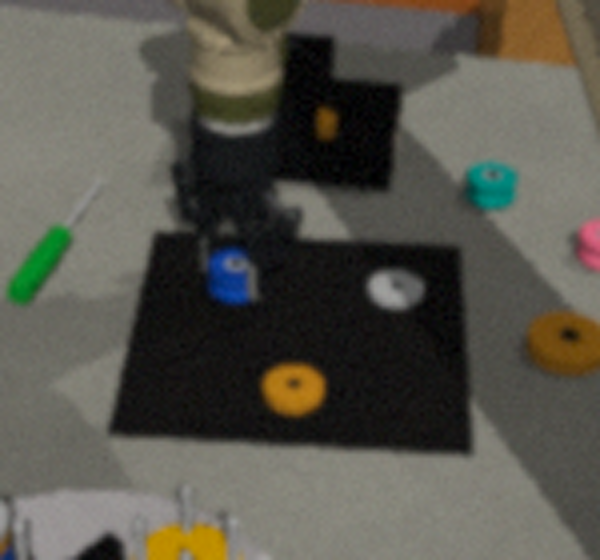

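```bash
python3 -m inch '[[0,0,-1,0,0,0,4.5],[0,0,-2.5,0,0,0,4.5],[0,0,-4,0,0,0,4.5],[0,0,-4,0,0,0,4.5],[0,0,-2.5,0,0,0,4.5]]' 50; python3 go.py .517 .0812 .15 59.2
```

```text
clock: 5.75
tcp_pos: [0.566, -0.2894, 0.151]
orientation: [0.002, 0.87, 0.492, 0.001]
wrist_force: [0.5, -0.4, -1.0]
finger_gap: 0.0485
tcp [ 0.566  -0.2894  0.151 ] yaw 58.97 tilt [ 0.0029 -0.002 ] gap 0.0485 wf [ 0.51 -0.36 -0.97] t 5.75
tool shift total cm [ 2.923e+01 -2.330e+01  1.000e-02] len 37.38 rz -0.23 | after the turn: [ 2.932e+01 -2.318e+01  1.000e-02]
```

```bash
python3 -m inch '[[1.5,-1.2,0,0,0,0,4.5],[2.9,-2.3,0,0,0,0,4.5],[3.4,-2.7,0,0,0,0,4.5],[3.4,-2.7,0,0,0,0,4.5],[3.4,-2.7,0,0,0,0,4.5]]';python3 -m inch '[[3.4,-2.7,0,0,0,0,4.5],[3.4,-2.7,0,0,0,0,4.5],[3.4,-2.7,0,0,0,0,4.5],[2.8,-2.3,0,0,0,0,4.5],[1.6,-1.3,0,0,0,-0.2,4.5]]'; python3 -m inch '[[0,0,0,0,0,0,4.5],[0,0,0,0,0,0,4.5],[0,0,0,0,0,0,4.5]]'; python3 go.py .517 .0812 .10 59.2;  python3 - <<'E'
from h import *
for n in ("side","top"):
    p=vision.read_camera(n)
    cv2.imwrite(f"pics/c_{n}.png",cv2.resize(p["pixels"][180:330,140:300] if n=="side" else p["pixels"][90:240,30:190],None,fx=4,fy=4,interpolation=cv2.INTER_CUBIC)[:,:,::-1])
E
```

```text
clock: 6.25
tcp_pos: [0.5404, -0.1025, 0.1476]
orientation: [-0.0, 0.871, 0.492, 0.0]
wrist_force: [1.1, -0.6, -0.8]
finger_gap: 0.0481
clock: 6.75
tcp_pos: [0.5149, 0.0841, 0.1477]
orientation: [-0.0, 0.869, 0.495, -0.0]
wrist_force: [-0.1, -0.2, -0.8]
finger_gap: 0.0484
clock: 7.05
tcp_pos: [0.5163, 0.0806, 0.1474]
orientation: [0.0, 0.87, 0.493, -0.0]
wrist_force: [-1.1, -0.1, -0.4]
finger_gap: 0.0484
tcp [0.5163 0.0806 0.1474] yaw 59.12 tilt [ 0.0002 -0.0004] gap 0.0484 wf [-1.12 -0.08 -0.42] t 7.05
tool shift total cm [0.09 0.03 4.74] len 4.74 rz -0.08 | after the turn: [0.09 0.03 4.74]
```

View pics/c_side.png

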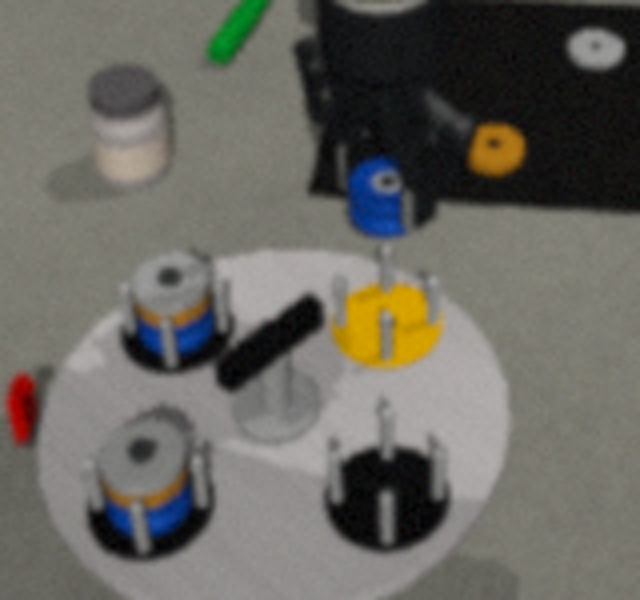

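View pics/c_top.png

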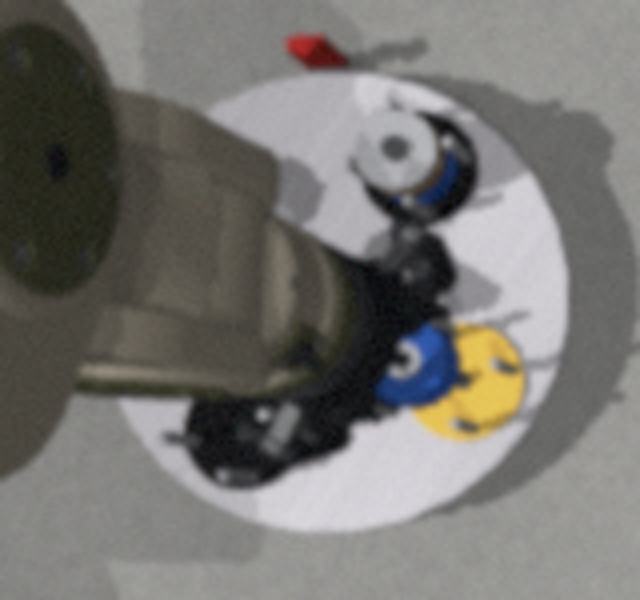

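```bash
python3 - <<'E'
from m import *
p={n:vision.read_camera(n) for n in ("side","top")}
s,t=p["side"],p["top"]
ub,vb=(236.75-.4,225.5-.4),(130.8-.4,180-.4)
print("bore side/top at .169",at_z(s,ub,.169),at_z(t,vb,.169),"tri",tri([s,t],[ub,vb]))
for pp in [(340,280),(387,248),(430,276),(387,315)]:
    print("pin side",at_z(s,(pp[0]/4+140-.4,pp[1]/4+180-.4),.086))
for n,crop in(("side",(slice(195,250),slice(215,265))),("top",(slice(155,205),slice(115,165)))):
    cv2.imwrite(f"pics/d_{n}.png",cv2.resize(p[n]["pixels"][crop],None,fx=12,fy=12,interpolation=cv2.INTER_NEAREST)[:,:,::-1])
E
```

```text
bore side/top at .169 [0.5161 0.0802 0.169 ] [0.5151 0.0797 0.169 ] tri [0.5157 0.0798 0.1687]
pin side [0.5472 0.0902 0.086 ]
pin side [0.5241 0.0542 0.086 ]
pin side [0.4897 0.0742 0.086 ]
pin side [0.5092 0.1144 0.086 ]
```

View pics/d_side.png

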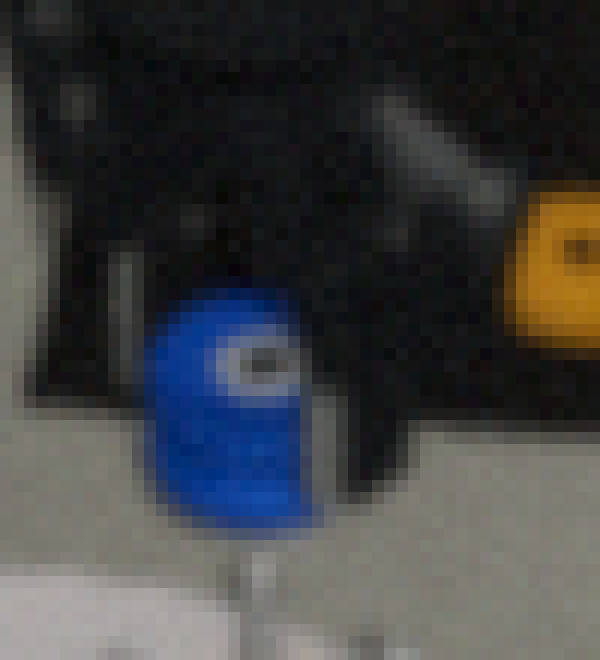

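View pics/d_top.png

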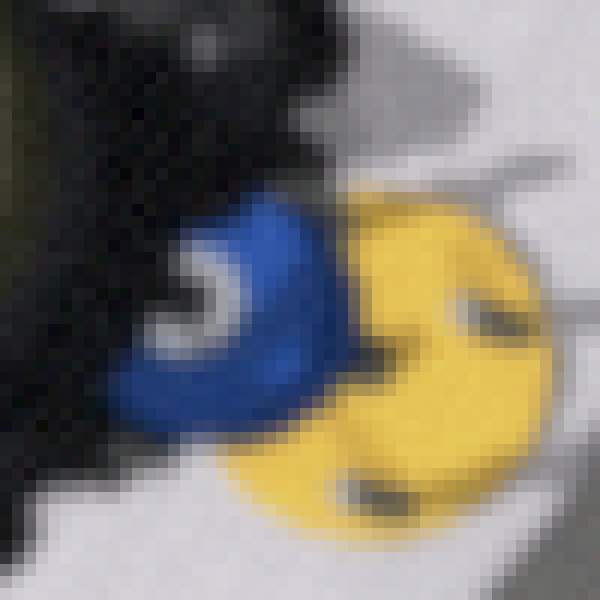

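```bash
python3 -m inch '[[0.33,0,1,0,0,-0.1,4.5],[0,0,2,0,0,0,4.5],[0,0,1.8,0,0,0,4.5],[0,0,0.4,0,0,0,4.5],[0,0,0,0,0,0,4.5]]'; python3 -m inch '[[0,0,0,0,0,0,4.5],[0,0,0,0,0,0,4.5]]';python3 go.py .518 .0834 .0515 59.2;  python3 - <<'E'
from h import *
for n,crop in(("side",(slice(205,275),slice(205,275))),("top",(slice(155,205),slice(115,165)))):
    p=vision.read_camera(n)
    cv2.imwrite(f"pics/e_{n}.png",cv2.resize(p["pixels"][crop],None,fx=8,fy=8,interpolation=cv2.INTER_CUBIC)[:,:,::-1])
E
```

```text
clock: 7.75
tcp_pos: [0.5169, 0.0841, 0.0942]
orientation: [-0.001, 0.869, 0.494, -0.001]
wrist_force: [0.4, -0.3, -0.7]
finger_gap: 0.0482
clock: 7.95
tcp_pos: [0.5186, 0.0842, 0.0962]
orientation: [0.0, 0.869, 0.494, 0.001]
wrist_force: [0.1, -0.7, -0.5]
finger_gap: 0.0481
tcp [0.5186 0.0842 0.0962] yaw 59.26 tilt [ 0.0017 -0.0001] gap 0.0481 wf [ 0.06 -0.72 -0.47] t 7.95
tool shift total cm [-0.1  -0.01  4.47] len 4.47 rz 0.06 | after the turn: [-0.1  -0.01  4.47]
```

View pics/e_side.png

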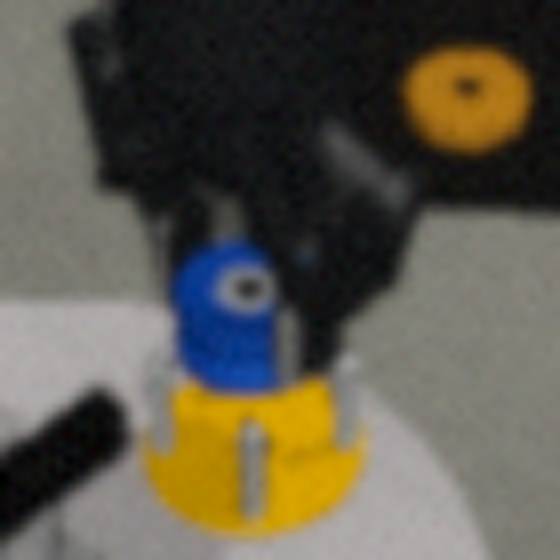

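View pics/e_top.png

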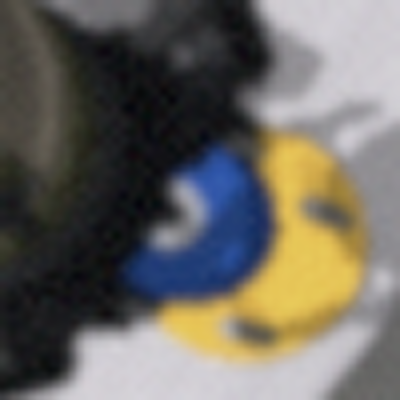

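```bash
python3 - <<'E'
from m import *
p={n:vision.read_camera(n) for n in ("side","top")}
s,t=p["side"],p["top"]
ub,vb=(248/8-.5+205,289/8-.5+205),(177/8-.5+115,211/8-.5+155)
print("bore",at_z(s,ub,.1157),at_z(t,vb,.1177),"tri",tri([s,t],[ub,vb]))
for pp in [(163,372),(343,362),(252,425)]:
    print("pin side",at_z(s,(pp[0]/8-.5+205,pp[1]/8-.5+205),.084))
for pp in [(308,205),(230,327)]:
    print("pin top",at_z(t,(pp[0]/8-.5+115,pp[1]/8-.5+155),.086))
C=cloud(t);hs=cv2.cvtColor(t["pixels"],cv2.COLOR_RGB2HSV).astype(int)
E
python3 go.py .518 .0834 .0515 59.2
```

```text
bore [0.5191 0.0812 0.1157] [0.5184 0.0821 0.1177] tri [0.5187 0.0824 0.1169]
pin side [0.5457 0.0931 0.084 ]
pin side [0.4885 0.0762 0.084 ]
pin side [0.5112 0.1102 0.084 ]
pin top [0.5247 0.0527 0.086 ]
pin top [0.487  0.0746 0.086 ]
tcp [0.5181 0.0843 0.0958] yaw 59.27 tilt [ 0.0011 -0.0001] gap 0.0480 wf [ 0.13  0.1  -0.64] t 8.15
tool shift total cm [-0.08  0.03  4.43] len 4.44 rz 0.07 | after the turn: [-0.08  0.03  4.43]
```

```bash
python3 -m inch '[[-0.03,-0.05,0.5,0,0,0,4.5],[0,0,0.8,0,0,0,4.5],[0,0,0.8,0,0,0,4.5],[0,0,0.8,0,0,0,4.5],[0,0,0.7,0,0,0,4.5]]'; python3 go.py .5175 .0842 .0485 59.2
```

```text
clock: 8.65
tcp_pos: [0.5167, 0.0842, 0.0581]
orientation: [-0.0, 0.869, 0.494, -0.001]
wrist_force: [-0.2, -0.3, -0.8]
finger_gap: 0.0486
tcp [0.5167 0.0842 0.0581] yaw 59.26 tilt [-0.0011 -0.0001] gap 0.0486 wf [-0.17 -0.33 -0.78] t 8.65
tool shift total cm [0.04 0.07 0.96] len 0.96 rz 0.06 | after the turn: [0.04 0.07 0.96]
```

```bash
python3 -m inch '[[0,0,0.4,0,0,0,4.5],[0,0,0.3,0,0,0,4.5],[0,0,0.2,0,0,0,4.5],[0,0,0,0,0,0,4.5],[0,0,0,0,0,0,4.5]]'; python3 go.py .5175 .0842 .0485 59.2
```

```text
clock: 9.15
tcp_pos: [0.5174, 0.0843, 0.0505]
orientation: [0.0, 0.869, 0.494, 0.0]
wrist_force: [0.1, -0.8, -1.2]
finger_gap: 0.0484
tcp [0.5174 0.0843 0.0505] yaw 59.27 tilt [ 0.0004 -0.    ] gap 0.0484 wf [ 0.06 -0.79 -1.16] t 9.15
tool shift total cm [-0.    0.02  0.2 ] len 0.2 rz 0.07 | after the turn: [-0.    0.02  0.2 ]
```

```bash
python3 -m inch '[[0,0,0.15,0,0,0,4.5],[0,0,0.05,0,0,0,4.5],[0,0,0,0,0,0,4.5],[0,0,0,0,0,0,4.5]]'; python3 go.py .5175 .0842 .0485 59.2
```

```text
clock: 9.55
tcp_pos: [0.5174, 0.0842, 0.0486]
orientation: [0.0, 0.869, 0.494, 0.0]
wrist_force: [-0.7, -0.2, 1.4]
finger_gap: 0.0485
tcp [0.5174 0.0842 0.0486] yaw 59.27 tilt [ 0.0006 -0.0001] gap 0.0485 wf [-0.68 -0.23  1.41] t 9.55
tool shift total cm [0.   0.01 0.01] len 0.01 rz 0.07 | after the turn: [0.   0.01 0.01]
```

```bash
python3 -m inch '[[0,0,0.06,0,0,0,4.5],[0,0,0,0,0,0,4.5]]'; python3 -m inch '[[0,0,0,0,0,0,5.3],[0,0,0,0,0,0,5.6],[0,0,0,0,0,0,6],[0,0,0,0,0,0,6],[0,0,0,0,0,0,6]]'; python3 go.py .5175 .0842 .15 59.2
```

```text
clock: 9.75
tcp_pos: [0.5176, 0.0841, 0.0485]
orientation: [0.0, 0.869, 0.494, 0.0]
wrist_force: [-2.8, -0.8, 6.3]
finger_gap: 0.0485
clock: 10.25
tcp_pos: [0.5171, 0.0843, 0.0475]
orientation: [-0.0, 0.869, 0.494, -0.0]
wrist_force: [-0.4, 0.1, 0.6]
finger_gap: 0.0599
tcp [0.5171 0.0843 0.0475] yaw 59.27 tilt [-0.0002 -0.0001] gap 0.0599 wf [-0.44  0.08  0.63] t 10.25
tool shift total cm [ 1.000e-02  4.000e-02 -1.025e+01] len 10.25 rz 0.07 | after the turn: [ 1.000e-02  4.000e-02 -1.025e+01]
```

```bash
python3 -m inch '[[0,0,-0.5,0,0,0,6],[0,0,-1.5,0,0,0,6],[0,0,-2,0,0,0,6],[0,0,-3,0,0,0,6],[0,0,-3,0,0,0,7]]'; python3 go.py .486 -.152 .15 59.2;python3 - <<'E'
from h import *
for n,crop in(("side",(slice(205,275),slice(205,275))),("top",(slice(155,205),slice(115,165)))):
    p=vision.read_camera(n)
    cv2.imwrite(f"pics/f_{n}.png",cv2.resize(p["pixels"][crop],None,fx=8,fy=8,interpolation=cv2.INTER_CUBIC)[:,:,::-1])
E
```

```text
clock: 10.75
tcp_pos: [0.5167, 0.0843, 0.1487]
orientation: [-0.0, 0.869, 0.494, -0.0]
wrist_force: [0.6, -0.9, 1.2]
finger_gap: 0.07
tcp [0.5167 0.0843 0.1487] yaw 59.27 tilt [-0.0008 -0.0001] gap 0.0700 wf [ 0.59 -0.87  1.16] t 10.75
tool shift total cm [-21.88   9.43  -0.13] len 23.83 rz 0.07 | after the turn: [-21.87   9.46  -0.13]
```

View pics/f_side.png

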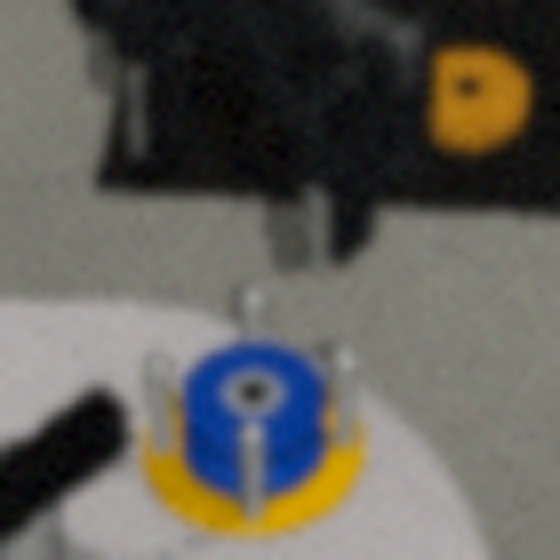

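```bash
python3 -m inch '[[-1.5,0.7,0,0,0,0,7],[-3.4,1.5,0,0,0,0,7],[-4,1.7,0,0,0,0,7],[-4,1.7,0,0,0,0,7],[-4,1.7,1,0,0,0,7]]'; python3 -m inch '[[-3,1.3,3,0,0,0,7],[-2,0.8,3,0,0,0,7],[0,0,2,0,0,0,6.5],[0,0,0,0,0,0,6],[0,0,0,0,0,0,6]]'; python3 go.py .4865 -.1527 .02 59.2
```

```text
clock: 11.35
tcp_pos: [0.4939, -0.1, 0.1384]
orientation: [0.001, 0.869, 0.495, 0.001]
wrist_force: [0.6, 0.4, 0.9]
finger_gap: 0.07
clock: 11.85
tcp_pos: [0.4856, -0.1517, 0.0575]
orientation: [-0.001, 0.869, 0.494, -0.0]
wrist_force: [0.1, 0.1, -0.0]
finger_gap: 0.0599
tcp [ 0.4856 -0.1517  0.0575] yaw 59.27 tilt [-0.0012  0.0006] gap 0.0599 wf [ 0.09  0.13 -0.04] t 11.85
tool shift total cm [-0.04  0.13  3.75] len 3.76 rz 0.07 | after the turn: [-0.04  0.13  3.75]
```

```bash
python3 -m inch '[[-0.04,0.1,1,0,0,0,6],[0,0,1.5,0,0,0,6],[0,0,1,0,0,0,6],[0,0,0.8,0,0,0,6],[0,0,0,0,0,0,5.9]]'; python3 -m inch '[[0,0,0,0,0,0,5.8],[0,0,0,0,0,0,5.8]]'; python3 go.py .4865 -.1527 .004 59.2
python3 - <<'E'
from h import *
p=vision.read_camera("side")
cv2.imwrite("pics/g_side.png",cv2.resize(p["pixels"][180:250,220:300],None,fx=8,fy=8,interpolation=cv2.INTER_CUBIC)[:,:,::-1])
E
```

```text
clock: 12.35
tcp_pos: [0.4862, -0.1523, 0.0139]
orientation: [-0.001, 0.869, 0.495, -0.0]
wrist_force: [-0.3, -0.1, 0.1]
finger_gap: 0.0591
clock: 12.55
tcp_pos: [0.4872, -0.1531, 0.0152]
orientation: [0.0, 0.869, 0.495, 0.0]
wrist_force: [0.2, 0.4, -0.4]
finger_gap: 0.058
tcp [ 0.4872 -0.1531  0.0152] yaw 59.28 tilt [ 0.0009 -0.0005] gap 0.0580 wf [ 0.17  0.41 -0.36] t 12.55
tool shift total cm [-0.   -0.08  1.12] len 1.12 rz 0.08 | after the turn: [-0.   -0.08  1.12]
```

View pics/g_side.png

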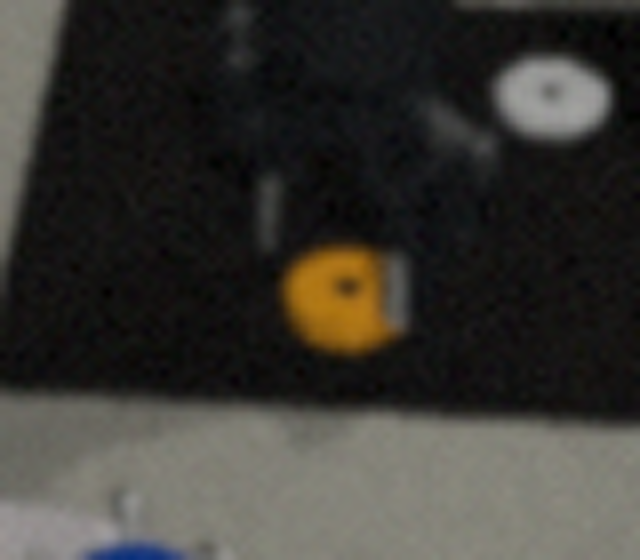

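```bash
python3 -m inch '[[0,-0.05,0.4,0,0,0,5.8],[0,0,0.4,0,0,0,5.8],[0,0,0.3,0,0,0,5.8],[0,0,0,0,0,0,5.8],[0,0,0,0,0,0,5.8]]'; python3 go.py .4865 -.1527 .003 59.2
```

```text
clock: 13.1
tcp_pos: [0.4861, -0.1526, 0.0035]
orientation: [-0.0, 0.869, 0.494, -0.0]
wrist_force: [-0.9, 0.1, -0.2]
finger_gap: 0.0583
tcp [ 0.4861 -0.1526  0.0035] yaw 59.27 tilt [-0.0004  0.0001] gap 0.0583 wf [-0.95  0.1  -0.21] t 13.10
tool shift total cm [0.01 0.04 0.05] len 0.06 rz 0.07 | after the turn: [0.01 0.04 0.05]
```

```bash
python3 -m inch '[[0,0,0,0,0,0,5.2],[0,0,0,0,0,0,4.5],[0,0,0,0,0,0,4.5],[0,0,0,0,0,0,4.5]]' 50; python3 go.py .4865 -.1527 .15 59.2; python3 -m inch '[[0,0,-0.5,0,0,0,4.5],[0,0,-1,0,0,0,4.5],[0,0,-1.5,0,0,0,4.5],[0,0,0,0,0,0,4.5]]'
python3 - <<'E'
from h import *
p=vision.read_camera("side")
cv2.imwrite("pics/h_side.png",cv2.resize(p["pixels"][180:250,220:300],None,fx=8,fy=8,interpolation=cv2.INTER_CUBIC)[:,:,::-1])
E
```

```text
clock: 13.5
tcp_pos: [0.4866, -0.1528, 0.0044]
orientation: [0.0, 0.869, 0.494, 0.0]
wrist_force: [-0.6, 0.3, 5.8]
finger_gap: 0.0476
tcp [ 0.4866 -0.1528  0.0044] yaw 59.27 tilt [ 0.0009 -0.0006] gap 0.0476 wf [-0.63  0.27  5.82] t 13.50
tool shift total cm [  0.    -0.   -14.56] len 14.56 rz 0.07 | after the turn: [  0.    -0.   -14.56]
clock: 13.9
tcp_pos: [0.4878, -0.1533, 0.0357]
orientation: [0.002, 0.869, 0.494, 0.001]
wrist_force: [-0.1, -0.3, -0.8]
finger_gap: 0.0478
```

View pics/h_side.png

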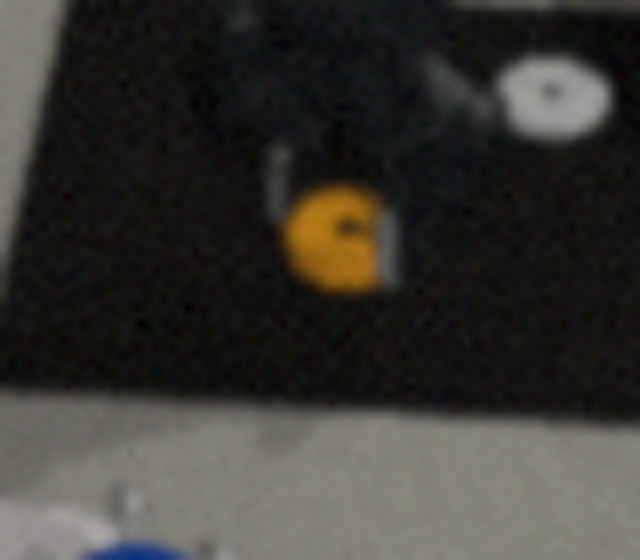

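```bash
python3 -m inch '[[0,0,-3,0,0,0,4.5],[0,0,-4,0,0,0,4.5],[1.5,-0.65,-3.5,0,0,0,4.5],[3.4,-1.5,-1,0,0,0,4.5],[4,-1.75,0,0,0,0,4.5]]'; python3 -m inch '[[4,-1.7,0,0,0,0,4.5],[4,-1.7,0,0,0,0,4.5],[3.2,-1.4,0,0,0,0,4.5],[1.5,-0.65,0,0,0,0,4.5],[0,0,0,0,0,0,4.5]]';  python3 -m inch '[[0,0,1.5,0,0,0,4.5],[0,0,1.5,0,0,0,4.5],[0,0,0.5,0,0,0,4.5],[0,0,0,0,0,0,4.5],[0,0,0,0,0,0,4.5]]'; python3 go.py .5174 .0843 .0714 59.2
python3 - <<'E'
from h import *
for n,crop in(("side",(slice(205,275),slice(205,275))),("top",(slice(155,205),slice(115,165)))):
    p=vision.read_camera(n)
    cv2.imwrite(f"pics/i_{n}.png",cv2.resize(p["pixels"][crop],None,fx=8,fy=8,interpolation=cv2.INTER_CUBIC)[:,:,::-1])
E
```

```text
clock: 14.45
tcp_pos: [0.4999, -0.0566, 0.1507]
orientation: [0.002, 0.87, 0.493, 0.002]
wrist_force: [0.6, -0.2, -1.4]
finger_gap: 0.0474
clock: 14.95
tcp_pos: [0.5159, 0.083, 0.148]
orientation: [-0.0, 0.868, 0.496, -0.0]
wrist_force: [-0.2, -0.7, -1.9]
finger_gap: 0.0475
clock: 15.45
tcp_pos: [0.5165, 0.0802, 0.1139]
orientation: [0.0, 0.869, 0.494, 0.0]
wrist_force: [0.2, -0.6, -0.2]
finger_gap: 0.0476
tcp [0.5165 0.0802 0.1139] yaw 59.22 tilt [ 0.0001 -0.0002] gap 0.0476 wf [ 0.17 -0.62 -0.2 ] t 15.45
tool shift total cm [ 0.4  -0.13  4.25] len 4.27 rz 0.02 | after the turn: [ 0.4  -0.13  4.25]
```

View pics/i_side.png

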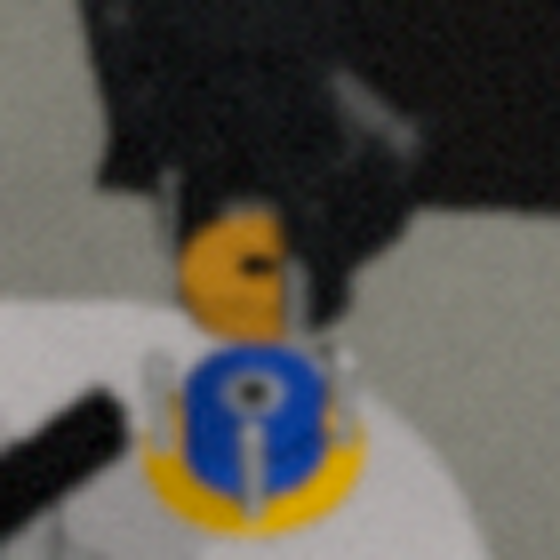

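View pics/i_top.png

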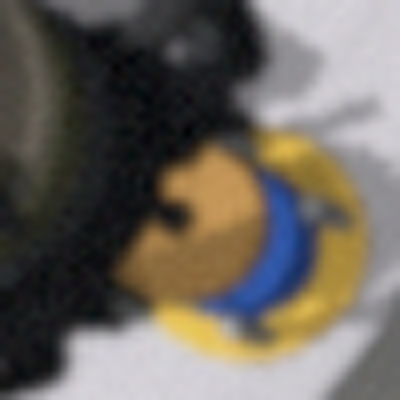

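```bash
python3 - <<'E'
from m import *
s=vision.read_camera("side");t=vision.read_camera("top")
b=(258/8-.5+205,264/8-.5+205);c=(174/8-.5+115,213/8-.5+155)
print("spacer",at_z(s,b,.1225),at_z(t,c,.1245),tri([s,t],[b,c]))
w=(254/8-.5+205,392/8-.5+205); print("wheel side",at_z(s,w,.068))
E
python3 -m inch '[[0.38,-0.12,0.5,0,0,0,4.5],[0,0,0.3,0,0,0,4.5],[0,0,0,0,0,0,4.5],[0,0,0,0,0,0,4.5]]'; python3 go.py .5174 .0843 .0714 59.2
```

```text
spacer [0.5169 0.076  0.1225] [0.517  0.0808 0.1245] [0.5163 0.0801 0.1265]
wheel side [0.5182 0.0805 0.068 ]
clock: 16.05
tcp_pos: [0.517, 0.0848, 0.1054]
orientation: [-0.0, 0.869, 0.495, -0.0]
wrist_force: [0.1, 0.7, -0.6]
finger_gap: 0.0478
tcp [0.517  0.0848 0.1054] yaw 59.28 tilt [-0.0006 -0.0002] gap 0.0478 wf [ 0.12  0.67 -0.64] t 16.05
tool shift total cm [-0.02  0.06  3.4 ] len 3.4 rz 0.08 | after the turn: [-0.02  0.06  3.4 ]
```

```bash
python3 -m inch '[[-0.02,0.05,0.6,0,0,0,4.5],[0,0,0.8,0,0,0,4.5],[0,0,0.8,0,0,0,4.5],[0,0,0.5,0,0,0,4.5],[0,0,0,0,0,0,4.5]]'; python3 -m inch '[[0,0,0.3,0,0,0,4.5],[0,0,0,0,0,0,4.5],[0,0,0,0,0,0,4.5]]'; python3 go.py .5174 .0843 .0714 59.2
```

```text
clock: 16.55
tcp_pos: [0.5166, 0.0842, 0.0774]
orientation: [-0.001, 0.869, 0.494, -0.001]
wrist_force: [-0.3, 0.6, -1.1]
finger_gap: 0.0477
clock: 16.85
tcp_pos: [0.5177, 0.0843, 0.0758]
orientation: [0.0, 0.869, 0.494, 0.0]
wrist_force: [-0.0, -0.2, -0.7]
finger_gap: 0.0473
tcp [0.5177 0.0843 0.0758] yaw 59.27 tilt [ 0.0004 -0.0001] gap 0.0473 wf [-0.02 -0.17 -0.73] t 16.85
tool shift total cm [-0.01 -0.03  0.44] len 0.44 rz 0.07 | after the turn: [-0.01 -0.03  0.44]
```

```bash
python3 -m inch '[[0,0,0.2,0,0,0,4.5],[0,0,0.15,0,0,0,4.5],[0,0,0,0,0,0,4.5],[0,0,0,0,0,0,4.5],[0,0,0,0,0,0,4.5]]'; python3 -m inch '[[0,0,0.07,0,0,0,4.5],[0,0,0,0,0,0,4.5],[0,0,0,0,0,0,4.5]]'; python3 go.py .5174 .0843 .0714 59.2
```

```text
clock: 17.35
tcp_pos: [0.5175, 0.0843, 0.0722]
orientation: [0.0, 0.869, 0.494, 0.0]
wrist_force: [1.2, 0.6, -0.2]
finger_gap: 0.0475
clock: 17.65
tcp_pos: [0.5175, 0.0843, 0.0715]
orientation: [0.0, 0.869, 0.494, -0.0]
wrist_force: [-0.0, -0.3, -1.4]
finger_gap: 0.0478
tcp [0.5175 0.0843 0.0715] yaw 59.27 tilt [-0.     -0.0001] gap 0.0478 wf [-0.04 -0.3  -1.44] t 17.65
tool shift total cm [-0.   -0.01  0.01] len 0.01 rz 0.07 | after the turn: [-0.   -0.01  0.01]
```

```bash
python3 -m inch '[[0,0,0.06,0,0,0,4.5],[0,0,0,0,0,0,4.5],[0,0,0,0,0,0,4.5]]'; python3 -m inch '[[0,0,0.05,0,0,0,4.5],[0,0,0,0,0,0,4.5],[0,0,0,0,0,0,4.5]]'
```

```text
clock: 17.95
tcp_pos: [0.5177, 0.0842, 0.0714]
orientation: [0.0, 0.869, 0.494, 0.0]
wrist_force: [-0.8, -0.1, 5.1]
finger_gap: 0.0475
clock: 18.25
tcp_pos: [0.518, 0.0841, 0.0714]
orientation: [0.001, 0.869, 0.494, 0.0]
wrist_force: [-2.5, -0.9, 8.7]
finger_gap: 0.0474
```

```bash
python3 -m inch '[[0,0,-0.05,0,0,0,4.9],[0,0,0,0,0,0,5.3],[0,0,0,0,0,0,5.7],[0,0,0,0,0,0,6],[0,0,0,0,0,0,6]]'; python3 -m inch '[[0,0,-0.5,0,0,0,6],[0,0,-1.5,0,0,0,6],[0,0,-3,0,0,0,6],[0,0,-3,0,0,0,7],[0,0,0,0,0,0,7]]'; python3 go.py .4232 -.311 .10 59.2;python3 - <<'E'
from h import *
for n,crop in(("side",(slice(205,275),slice(205,275))),("top",(slice(155,205),slice(115,165)))):
    p=vision.read_camera(n)
    cv2.imwrite(f"pics/j_{n}.png",cv2.resize(p["pixels"][crop],None,fx=8,fy=8,interpolation=cv2.INTER_CUBIC)[:,:,::-1])
E
```

```text
clock: 18.75
tcp_pos: [0.5174, 0.0843, 0.0706]
orientation: [-0.0, 0.869, 0.494, -0.0]
wrist_force: [-0.8, -0.2, 0.0]
finger_gap: 0.0601
clock: 19.25
tcp_pos: [0.5204, 0.0843, 0.1554]
orientation: [0.002, 0.869, 0.494, 0.003]
wrist_force: [0.1, 0.1, -0.2]
finger_gap: 0.0701
tcp [0.5204 0.0843 0.1554] yaw 59.27 tilt [ 0.0078 -0.    ] gap 0.0701 wf [ 0.14  0.09 -0.16] t 19.25
tool shift total cm [-38.97  11.81   5.47] len 41.09 rz 0.07 | after the turn: [-38.96  11.86   5.47]
```

View pics/j_side.png

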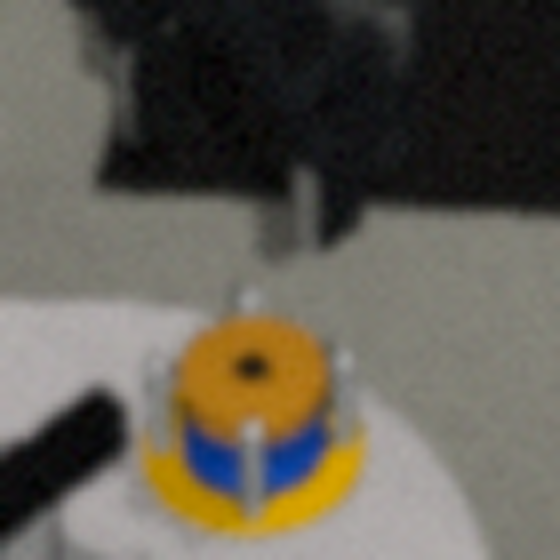

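View pics/j_top.png

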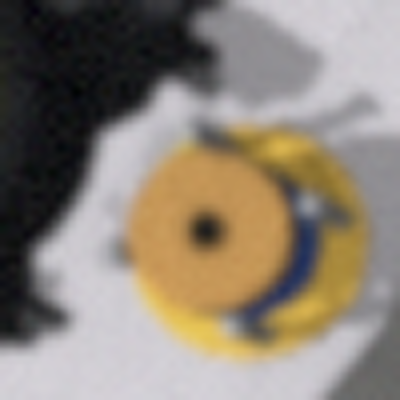

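```bash
python3 -m inch '[[-1.6,0.5,0,0,0,0,7],[-3.5,1.1,0,0,0,0,7],[-4.2,1.3,0,0,0,0,7],[-4.2,1.3,0,0,0,0,7],[-4.2,1.3,0,0,0,0,7]]'; python3 -m inch '[[-4.2,1.3,0.5,0,0,0,7],[-4.2,1.3,1,0,0,0,7],[-4.2,1.3,2,0,0,0,7],[-4,1.2,2,0,0,0,7],[-3,0.9,2,0,0,0,7]]'; python3 -m inch '[[-1.6,0.5,1,0,0,0,6.5],[0,0,1,0,0,0,6],[0,0,0,0,0,0,6],[0,0,0,0,0,0,6]]'; python3 go.py .4231 -.3113 .02 59.2
```

```text
clock: 19.85
tcp_pos: [0.4728, -0.097, 0.1495]
orientation: [-0.001, 0.869, 0.495, -0.001]
wrist_force: [1.0, -0.4, 0.1]
finger_gap: 0.0698
clock: 20.35
tcp_pos: [0.4243, -0.2969, 0.074]
orientation: [-0.001, 0.87, 0.494, -0.0]
wrist_force: [0.3, 0.2, -0.8]
finger_gap: 0.0697
clock: 20.75
tcp_pos: [0.4219, -0.3099, 0.0558]
orientation: [-0.001, 0.869, 0.495, -0.0]
wrist_force: [0.7, -0.4, -0.4]
finger_gap: 0.0598
tcp [ 0.4219 -0.3099  0.0558] yaw 59.35 tilt [-0.0007  0.0011] gap 0.0598 wf [ 0.66 -0.39 -0.38] t 20.75
tool shift total cm [-0.06  0.18  3.58] len 3.58 rz 0.15 | after the turn: [-0.06  0.18  3.58]
```

```bash
python3 -m inch '[[-0.06,0.16,1,0,0,0.1,6],[0,0,1.5,0,0,0,6],[0,0,1.2,0,0,0,6],[0,0,0.5,0,0,0,5.8],[0,0,0,0,0,0,5.8]]'; python3 -m inch '[[0,0,0,0,0,0,5.8],[0,0,0,0,0,0,5.8]]'; python3 go.py .4231 -.3113 .004 59.2
python3 - <<'E'
from h import *
p=vision.read_camera("side")
cv2.imwrite("pics/k_side.png",cv2.resize(p["pixels"][160:230,240:320],None,fx=8,fy=8,interpolation=cv2.INTER_CUBIC)[:,:,::-1])
E
```

```text
clock: 21.25
tcp_pos: [0.4226, -0.3119, 0.0131]
orientation: [-0.001, 0.869, 0.494, -0.0]
wrist_force: [-0.5, 0.3, 0.3]
finger_gap: 0.0577
clock: 21.45
tcp_pos: [0.4234, -0.3131, 0.0145]
orientation: [0.001, 0.87, 0.494, 0.0]
wrist_force: [0.9, -0.2, -0.3]
finger_gap: 0.0581
tcp [ 0.4234 -0.3131  0.0145] yaw 59.17 tilt [ 0.0008 -0.0008] gap 0.0581 wf [ 0.86 -0.16 -0.32] t 21.45
tool shift total cm [ 0.14 -0.12  1.05] len 1.06 rz -0.03 | after the turn: [ 0.14 -0.12  1.05]
```

View pics/k_side.png

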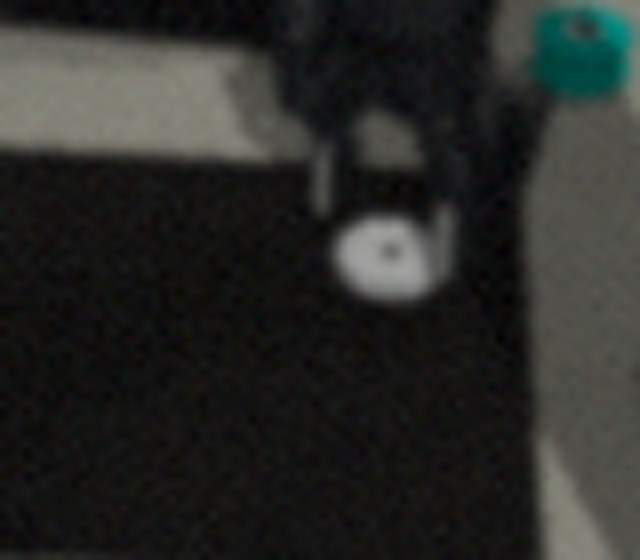

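```bash
python3 -m inch '[[0.1,-0.05,0.4,0,0,0,5.8],[0,0,0.3,0,0,0,5.8],[0,0,0.25,0,0,0,5.8],[0,0,0,0,0,0,5.8],[0,0,0,0,0,0,5.8]]'; python3 -m inch '[[0,0,0,0,0,0,5.8],[0,0,0,0,0,0,5.8]]';python3 go.py .4231 -.3113 .004 59.2
```

```text
clock: 22.0
tcp_pos: [0.4229, -0.3116, 0.0042]
orientation: [-0.0, 0.87, 0.494, -0.0]
wrist_force: [-0.5, -0.4, 0.4]
finger_gap: 0.0579
clock: 22.2
tcp_pos: [0.4231, -0.3118, 0.0045]
orientation: [0.0, 0.87, 0.494, -0.0]
wrist_force: [0.1, -0.6, -0.0]
finger_gap: 0.0579
tcp [ 0.4231 -0.3118  0.0045] yaw 59.17 tilt [ 0.0001 -0.0003] gap 0.0579 wf [ 0.09 -0.6  -0.02] t 22.20
tool shift total cm [ 0.04 -0.02  0.05] len 0.07 rz -0.03 | after the turn: [ 0.04 -0.02  0.05]
```

```bash
python3 -m inch '[[0.03,0,0.02,0,0,0,5.2],[0,0,0,0,0,0,4.5],[0,0,0,0,0,0,4.5],[0,0,0,0,0,0,4.5]]' 50; python3 go.py .4231 -.3113 .004 59.2;  python3 -m inch '[[0,0,-0.5,0,0,0,4.5],[0,0,-1,0,0,0,4.5],[0,0,-1.5,0,0,0,4.5],[0,0,-1,0,0,0,4.5],[0,0,0,0,0,0,4.5]]'
python3 - <<'E'
from h import *
p=vision.read_camera("side")
cv2.imwrite("pics/l_side.png",cv2.resize(p["pixels"][150:220,240:320],None,fx=8,fy=8,interpolation=cv2.INTER_CUBIC)[:,:,::-1])
E
python3 go.py .5174 .0843 .15 59.2
```

```text
clock: 22.6
tcp_pos: [0.4234, -0.3115, 0.005]
orientation: [0.0, 0.87, 0.494, 0.0]
wrist_force: [-0.9, 1.4, 5.4]
finger_gap: 0.0467
tcp [ 0.4234 -0.3115  0.005 ] yaw 59.17 tilt [ 0.0005 -0.0006] gap 0.0467 wf [-0.88  1.36  5.39] t 22.60
tool shift total cm [ 0.   -0.03  0.1 ] len 0.1 rz -0.03 | after the turn: [ 0.   -0.03  0.1 ]
clock: 23.1
tcp_pos: [0.4242, -0.3124, 0.0461]
orientation: [0.002, 0.87, 0.494, 0.0]
wrist_force: [0.1, -0.8, -0.9]
finger_gap: 0.0469
tcp [ 0.4238 -0.312   0.0452] yaw 59.17 tilt [ 0.0015 -0.0017] gap 0.0464 wf [ 0.53 -0.09 -1.28] t 23.15
tool shift total cm [ 38.82 -12.25 -10.54] len 42.05 rz -0.03 | after the turn: [ 38.83 -12.23 -10.54]
```

View pics/l_side.png

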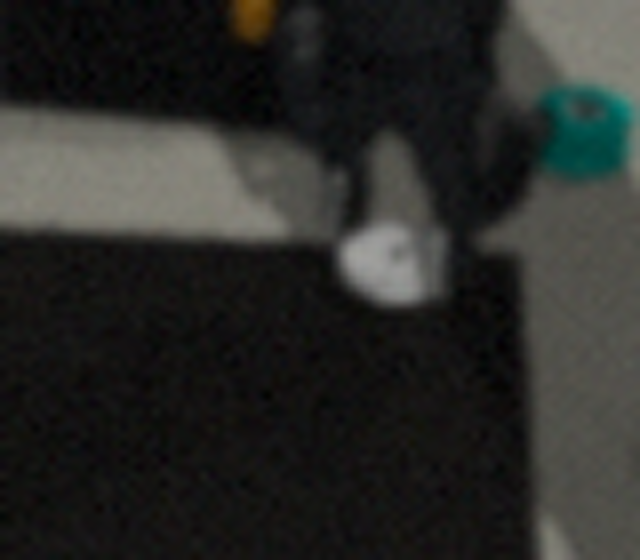

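```bash
python3 -m inch '[[0,0,-3,0,0,0,4.5],[1,-0.3,-3.5,0,0,0,4.5],[2.5,-0.8,-3,0,0,0,4.5],[3.7,-1.2,-1,0,0,0,4.5],[4.2,-1.3,0,0,0,0,4.5]]'; python3 -m inch '[[4.2,-1.3,0,0,0,0,4.5],[4.2,-1.3,0,0,0,0,4.5],[4.2,-1.3,0,0,0,0,4.5],[4.2,-1.3,0,0,0,0,4.5],[4,-1.3,0,0,0,0,4.5]]'; python3 -m inch '[[3.4,-1.1,0,0,0,0,4.5],[2,-0.6,0,0,0,0,4.5],[1,-0.3,0,0,0,0,4.5],[0,0,0,0,0,0,4.5],[0,0,0,0,0,0,4.5]]'; python3 go.py .5174 .0843 .12 59.2
```

```text
clock: 23.65
tcp_pos: [0.4519, -0.1954, 0.1509]
orientation: [0.002, 0.87, 0.493, 0.001]
wrist_force: [0.5, -0.2, -0.5]
finger_gap: 0.0464
clock: 24.15
tcp_pos: [0.5013, 0.0188, 0.1486]
orientation: [-0.0, 0.87, 0.494, -0.0]
wrist_force: [1.0, -0.2, -1.1]
finger_gap: 0.0464
clock: 24.65
tcp_pos: [0.5167, 0.0814, 0.1487]
orientation: [0.0, 0.87, 0.494, -0.001]
wrist_force: [-0.1, 0.4, -0.7]
finger_gap: 0.0465
tcp [0.5167 0.0814 0.1487] yaw 59.15 tilt [-0.001  -0.0006] gap 0.0465 wf [-0.07  0.43 -0.74] t 24.65
tool shift total cm [ 0.29 -0.09  2.87] len 2.89 rz -0.05 | after the turn: [ 0.29 -0.09  2.87]
```

```bash
python3 -m inch '[[0.28,-0.08,1,0,0,-0.1,4.5],[0,0,1.2,0,0,0,4.5],[0,0,0.8,0,0,0,4.5],[0,0,0,0,0,0,4.5],[0,0,0,0,0,0,4.5]]';  python3 -m inch '[[0,0,0,0,0,0,4.5],[0,0,0,0,0,0,4.5]]'; python3 go.py .5174 .0843 .084 59.2
python3 - <<'E'
from h import *
for n,crop in(("side",(slice(205,275),slice(205,275))),("top",(slice(155,205),slice(115,165)))):
    p=vision.read_camera(n)
    cv2.imwrite(f"pics/m_{n}.png",cv2.resize(p["pixels"][crop],None,fx=8,fy=8,interpolation=cv2.INTER_CUBIC)[:,:,::-1])
E
```

```text
clock: 25.15
tcp_pos: [0.5175, 0.0846, 0.1187]
orientation: [-0.0, 0.869, 0.494, -0.001]
wrist_force: [-0.1, 0.5, -1.1]
finger_gap: 0.0464
clock: 25.35
tcp_pos: [0.5183, 0.0849, 0.1196]
orientation: [0.0, 0.869, 0.494, 0.0]
wrist_force: [0.2, -0.3, -0.6]
finger_gap: 0.0463
tcp [0.5183 0.0849 0.1196] yaw 59.27 tilt [ 0.001  -0.0001] gap 0.0463 wf [ 0.17 -0.29 -0.6 ] t 25.35
tool shift total cm [-0.09 -0.05  3.56] len 3.57 rz 0.07 | after the turn: [-0.09 -0.05  3.56]
```

View pics/m_side.png

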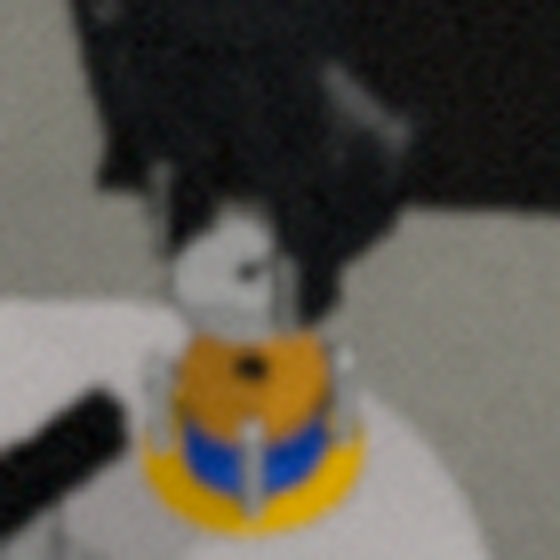

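View pics/m_top.png

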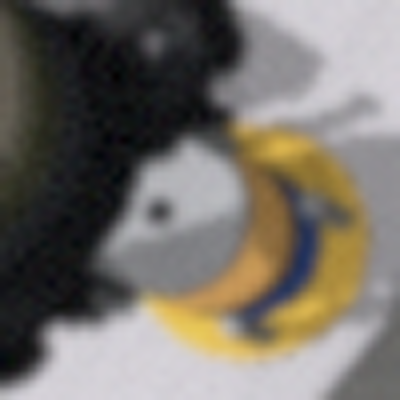

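```bash
python3 - <<'E'
from m import *
s=vision.read_camera("side");t=vision.read_camera("top")
f=lambda x,y:(x/8-.5+205,y/8-.5+205); g=lambda x,y:(x/8-.5+115,y/8-.5+155)
print("cover",at_z(s,f(248,270),.1236),at_z(t,g(160,210),.1256),tri([s,t],[f(248,270),g(160,210)]))
print("spacer placed",at_z(s,f(252,366),.080),at_z(t,g(207,230),.082),tri([s,t],[f(252,366),g(207,230)]))
E
python3 go.py .5174 .0843 .084 59.2
```

```text
cover [0.5191 0.0806 0.1236] [0.5177 0.0845 0.1256] [0.5179 0.0841 0.127 ]
spacer placed [0.5186 0.0804 0.08  ] [0.5168 0.0841 0.082 ] [0.5172 0.0837 0.0834]
tcp [0.5181 0.0849 0.1194] yaw 59.27 tilt [ 0.0006 -0.0001] gap 0.0466 wf [ 0.39 -0.75 -1.44] t 25.55
tool shift total cm [-0.09 -0.03  3.54] len 3.55 rz 0.07 | after the turn: [-0.09 -0.03  3.54]
```

```bash
python3 -m inch '[[-0.07,-0.03,0.5,0,0,0,4.5],[0,0,0.8,0,0,0,4.5],[0,0,0.8,0,0,0,4.5],[0,0,0.5,0,0,0,4.5],[0,0,0.2,0,0,0,4.5]]'; python3 -m inch '[[0,0,0.2,0,0,0,4.5],[0,0,0,0,0,0,4.5],[0,0,0,0,0,0,4.5]]'; python3 go.py .5174 .0843 .084 59.2
```

```text
clock: 26.05
tcp_pos: [0.5165, 0.0844, 0.09]
orientation: [-0.0, 0.869, 0.494, -0.001]
wrist_force: [-0.6, -0.6, -1.4]
finger_gap: 0.0466
clock: 26.35
tcp_pos: [0.5174, 0.0844, 0.0894]
orientation: [0.0, 0.869, 0.494, 0.0]
wrist_force: [-0.4, -0.5, -1.3]
finger_gap: 0.046
tcp [0.5174 0.0844 0.0894] yaw 59.27 tilt [ 0.0004 -0.0001] gap 0.0460 wf [-0.44 -0.46 -1.26] t 26.35
tool shift total cm [-0.01  0.    0.54] len 0.54 rz 0.07 | after the turn: [-0.01  0.    0.54]
```

```bash
python3 -m inch '[[0,0,0.25,0,0,0,4.5],[0,0,0.2,0,0,0,4.5],[0,0,0,0,0,0,4.5],[0,0,0,0,0,0,4.5],[0,0,0,0,0,0,4.5]]'; python3 -m inch '[[0,0,0.07,0,0,0,4.5],[0,0,0,0,0,0,4.5],[0,0,0,0,0,0,4.5]]'; python3 -m inch '[[0,0,0.06,0,0,0,4.5],[0,0,0,0,0,0,4.5],[0,0,0,0,0,0,4.5]]'
```

```text
clock: 26.85
tcp_pos: [0.5173, 0.0845, 0.0847]
orientation: [0.0, 0.869, 0.494, 0.0]
wrist_force: [-0.4, -0.5, -1.1]
finger_gap: 0.0466
clock: 27.15
tcp_pos: [0.5174, 0.0844, 0.084]
orientation: [0.0, 0.869, 0.494, 0.0]
wrist_force: [0.3, 0.3, -0.3]
finger_gap: 0.0467
clock: 27.45
tcp_pos: [0.5175, 0.0844, 0.084]
orientation: [0.0, 0.869, 0.494, 0.0]
wrist_force: [-1.2, -1.1, 5.5]
finger_gap: 0.0461
```

```bash
python3 -m inch '[[0,0,0,0,0,0,4.9],[0,0,0,0,0,0,5.3],[0,0,0,0,0,0,5.7],[0,0,0,0,0,0,6],[0,0,0,0,0,0,6]]'; python3 -m inch '[[0,0,-0.5,0,0,0,6],[0,0,-1.5,0,0,0,6],[0,0,-3,0,0,0,6],[0,0,-3,0,0,0,6],[0,0,0,0,0,0,6]]'; python3 -m inch '[[-2.5,0,0,0,0,0,6],[-3,0,0,0,0,0,6],[-2.5,0,0,0,0,0,6],[0,0,0,0,0,0,5],[0,0,0,0,0,0,5]]'; python3 - <<'E'
from h import *
for n,crop in(("side",(slice(200,340),slice(130,290))),("top",(slice(90,230),slice(40,190)))):
    p=vision.read_camera(n)
    cv2.imwrite(f"pics/n_{n}.png",cv2.resize(p["pixels"][crop],None,fx=4,fy=4,interpolation=cv2.INTER_CUBIC)[:,:,::-1])
E
```

```text
clock: 27.95
tcp_pos: [0.5172, 0.0844, 0.0832]
orientation: [-0.0, 0.869, 0.494, -0.0]
wrist_force: [-0.9, -0.1, -1.0]
finger_gap: 0.0598
clock: 28.45
tcp_pos: [0.5201, 0.0845, 0.168]
orientation: [0.002, 0.869, 0.494, 0.003]
wrist_force: [-0.3, -0.3, -0.1]
finger_gap: 0.0602
clock: 28.95
tcp_pos: [0.4763, 0.0155, 0.1633]
orientation: [-0.0, 0.87, 0.494, 0.0]
wrist_force: [0.9, 0.8, 0.2]
finger_gap: 0.0498
```

View pics/n_side.png

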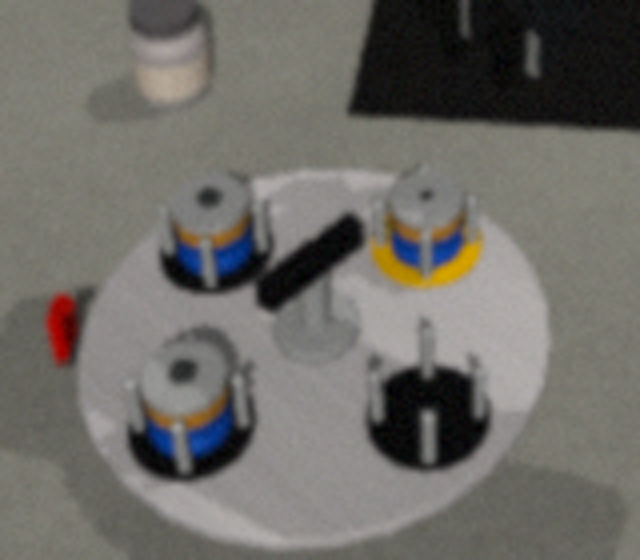

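View pics/n_top.png

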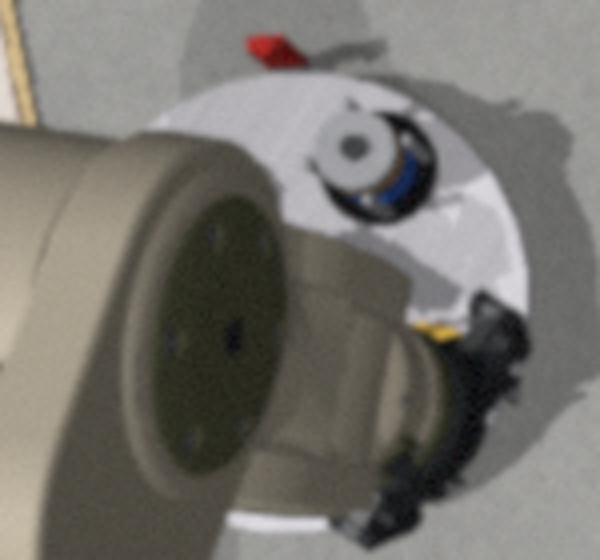

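```bash
python3 - <<'E'
from m import *
for n,ax in(("top",(.5694,.1672)),("side",(.5678,.1706))):
    p=vision.read_camera(n);C=cloud(p);im=p["pixels"].astype(int)
    R_=(im[...,0]>90)&(im[...,1]<.5*im[...,0])&(im[...,2]<.5*im[...,0])
    R_&=(np.hypot(C[...,0]-.73,C[...,1]-.19)<.08)
    v,u=np.nonzero(R_); print(n,len(u),"uv",u.mean(),v.mean(),u.min(),u.max(),v.min(),v.max())
    for z in(.054,.03,.0): print(z,at_z(p,(u.mean(),v.mean()),z))
    q=C[R_]; m=(q[:,2]>.0)&(q[:,2]<.062); q=q[m]; print("pts",len(q),q.mean(0),np.median(q,0)); a=np.degrees(np.arctan2(q[:,1]-ax[1],q[:,0]-ax[0])); print("ang",np.percentile(a,[3,25,50,75,97]))
    for k in tip_of(p,"front_mark")[:2]:
        w=at_z(p,k["location"],.044); print("tip",k["confidence"],w,np.degrees(np.arctan2(w[1]-ax[1],w[0]-ax[0])))
    cv2.imwrite(f"pics/o_{n}.png",cv2.resize(p["pixels"][(slice(260,300),slice(125,165)) if n=="side" else (slice(85,125),slice(90,130))],None,fx=14,fy=14,interpolation=cv2.INTER_NEAREST)[:,:,::-1])
E
```

```text
top 45 uv 106.11111111111111 101.62222222222222 102 111 99 106
0.054 [0.728  0.1888 0.054 ]
0.03 [0.7362 0.1986 0.03  ]
0.0 [0.7463 0.211  0.    ]
pts 45 [0.7298 0.1909 0.0487] [0.7294 0.1902 0.0525]
ang [ 4.757   6.9309  8.1079 10.0043 12.1113]
tip 0.82 [0.6545 0.1857 0.044 ] 12.25600992648024
side 81 uv 144.49382716049382 281.17283950617286 142 148 274 290
0.054 [0.7237 0.2082 0.054 ]
0.03 [0.7363 0.19   0.03  ]
0.0 [0.7521 0.1671 0.    ]
pts 75 [0.7309 0.1974 0.0396] [0.7306 0.2002 0.0451]
ang [ 5.0314  7.6851 10.3588 10.9419 11.4928]
tip 0.81 [0.6721 0.1825 0.044 ] 6.488523174477264
```

View pics/o_top.png

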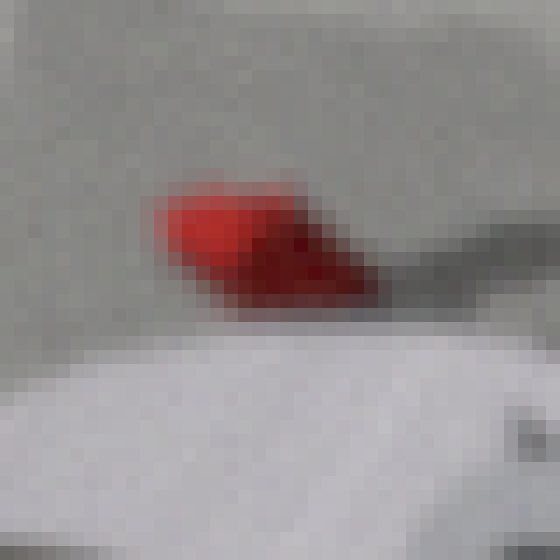

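View pics/o_side.png

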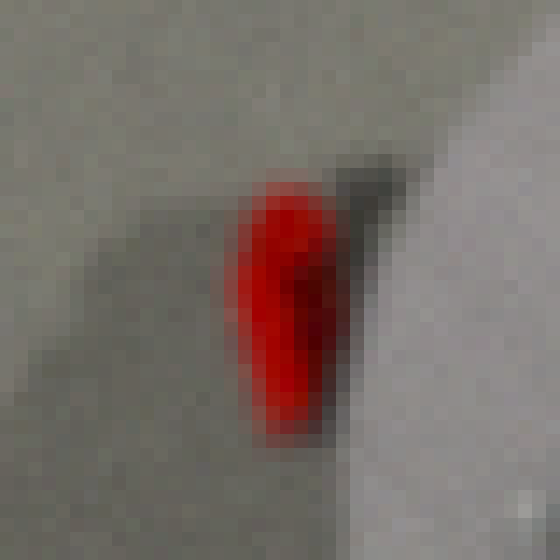

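```bash
python3 go.py .568 .1697 .14 59.2; python3 -c "
from h import *
print(get_state()['joint_pos'].round(3))"
```

```text
tcp [0.4767 0.0163 0.1633] yaw 59.33 tilt [-0.  0.] gap 0.0501 wf [-0.01 -0.27 -0.32] t 29.25
tool shift total cm [17.86  0.03  2.33] len 18.01 rz 0.13 | after the turn: [ 1.786e+01 -1.000e-02  2.330e+00]
[-0.134  0.159 -0.325  1.087  0.     1.972]
```

```bash
python3 -m inch '[[2,0,0,0,0,0.1,5],[3.8,0,0,0,0,0,5],[4,0,0,0,0,0,5],[4,0,0,0,0,0,4.5],[2.8,0,0,0,0,0,4]]'; python3 -m inch '[[1.2,0,0,0,0,0,4],[0,0,1.2,0,0,0,4],[0,0,1.2,0,0,0,4],[0,0,0,0,0,0,4],[0,0,0,0,0,0,4]]'; python3 go.py .568 .1697 .095 59.2
python3 - <<'E'
from h import *
for n,crop in(("side",(slice(200,340),slice(130,290))),):
    p=vision.read_camera(n)
    cv2.imwrite(f"pics/q_{n}.png",cv2.resize(p["pixels"][crop],None,fx=4,fy=4,interpolation=cv2.INTER_CUBIC)[:,:,::-1])
E
```

```text
clock: 29.75
tcp_pos: [0.5626, 0.1609, 0.1631]
orientation: [-0.0, 0.869, 0.495, 0.0]
wrist_force: [0.8, -0.2, 0.0]
finger_gap: 0.0399
clock: 30.25
tcp_pos: [0.5664, 0.1673, 0.1386]
orientation: [-0.0, 0.87, 0.493, -0.001]
wrist_force: [-0.2, 0.4, -0.2]
finger_gap: 0.04
tcp [0.5664 0.1673 0.1386] yaw 59.08 tilt [-0.0021 -0.0006] gap 0.0400 wf [-0.19  0.41 -0.22] t 30.25
tool shift total cm [0.29 0.02 4.36] len 4.37 rz -0.12 | after the turn: [0.29 0.02 4.36]
```

View pics/q_side.png

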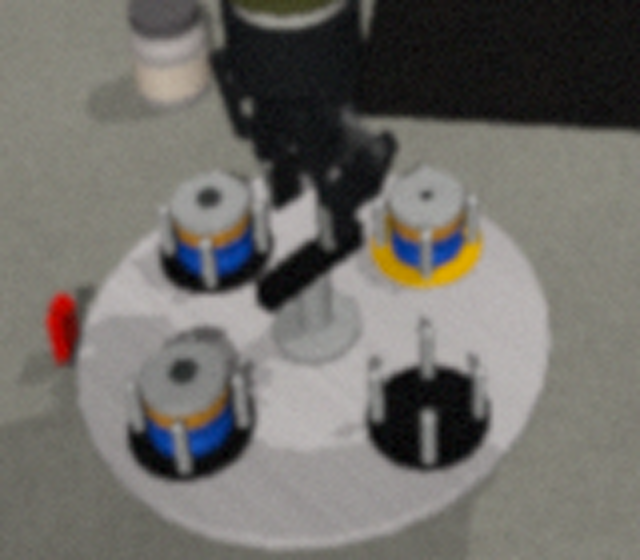

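```bash
python3 -m inch '[[0.26,0,0.8,0,0,-0.1,4],[0,0,1,0,0,0,4],[0,0,1,0,0,0,4],[0,0,0.8,0,0,0,4],[0,0,0.5,0,0,0,4]]'; python3 -m inch '[[0,0,0.2,0,0,0,4],[0,0,0,0,0,0,4],[0,0,0,0,0,0,4]]'; python3 go.py .568 .1697 .096 59.2
```

```text
clock: 30.8
tcp_pos: [0.5682, 0.1707, 0.0969]
orientation: [-0.0, 0.869, 0.494, -0.001]
wrist_force: [0.1, -0.8, 0.6]
finger_gap: 0.04
clock: 31.1
tcp_pos: [0.5692, 0.1709, 0.0967]
orientation: [0.0, 0.869, 0.494, 0.0]
wrist_force: [0.5, 0.1, 0.3]
finger_gap: 0.0401
tcp [0.5692 0.1709 0.0967] yaw 59.27 tilt [0.0005 0.    ] gap 0.0401 wf [0.53 0.09 0.3 ] t 31.10
tool shift total cm [-0.16 -0.04  0.07] len 0.18 rz 0.07 | after the turn: [-0.16 -0.04  0.07]
```

```bash
python3 -m inch '[[-0.12,-0.02,0,0,0,0,3],[0,0,0,0,0,0,2.2],[0,0,0,0,0,0,1.8],[0,0,0,0,0,0,1.2],[0,0,0,0,0,0,1.0]]' 60; python3 -m inch '[[0,0,0,0,0,0,1.0],[0,0,0,0,0,0,1.0],[0,0,0,0,0,0,1.0]]'; python3 go.py .568 .1697 .096 59.2
```

```text
clock: 31.6
tcp_pos: [0.5698, 0.169, 0.0972]
orientation: [0.001, 0.869, 0.494, 0.001]
wrist_force: [2.9, -4.6, 0.5]
finger_gap: 0.0144
clock: 31.9
tcp_pos: [0.5698, 0.169, 0.0972]
orientation: [0.001, 0.869, 0.494, 0.001]
wrist_force: [3.1, -4.0, 0.6]
finger_gap: 0.0147
tcp [0.5698 0.169  0.0972] yaw 59.22 tilt [ 0.0032 -0.0013] gap 0.0147 wf [ 3.1  -4.01  0.57] t 31.90
tool shift total cm [-0.03 -0.19  0.12] len 0.22 rz 0.02 | after the turn: [-0.03 -0.19  0.12]
```

```bash
python3 -m inch '[[0,0.15,0,0,0,0,1.0],[0,0,0,0,0,-1,1.0],[0,0,0,0,0,-2,1.0],[0,0,0,0,0,-3,1.0],[0,0,0,0,0,-4,1.0]]' 70; python3 -m inch '[[0,0,0,0,0,-3,1.0],[0,0,0,0,0,-1,1.0],[0,0,0,0,0,0,1.0],[0,0,0,0,0,0,1.0]]'; python3 go.py .5696 .1687 .096 59.2
python3 - <<'E'
from h import *
for n,crop in(("side",(slice(200,340),slice(130,290))),):
    p=vision.read_camera(n)
    cv2.imwrite(f"pics/r_{n}.png",cv2.resize(p["pixels"][crop],None,fx=4,fy=4,interpolation=cv2.INTER_CUBIC)[:,:,::-1])
E
```

```text
clock: 32.4
tcp_pos: [0.5695, 0.1691, 0.0972]
orientation: [0.0, 0.822, 0.569, 0.0]
wrist_force: [0.1, -1.0, 5.4]
finger_gap: 0.0143
clock: 32.8
tcp_pos: [0.5694, 0.1692, 0.0972]
orientation: [0.0, 0.802, 0.597, 0.0]
wrist_force: [0.1, -1.5, 5.4]
finger_gap: 0.0147
tcp [0.5694 0.1692 0.0972] yaw 73.28 tilt [0.0005 0.0003] gap 0.0147 wf [ 0.1  -1.54  5.42] t 32.80
tool shift total cm [-0.04  0.03  0.12] len 0.13 rz 14.08 | after the turn: [-0.04  0.04  0.12]
```

View pics/r_side.png

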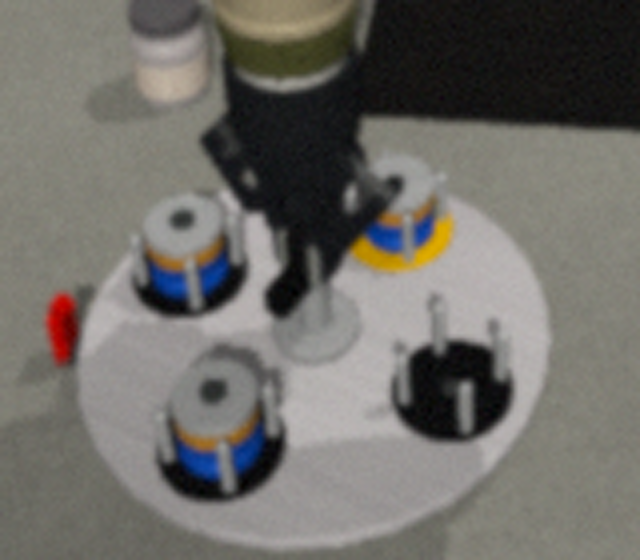

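```bash
python3 -m inch '[[0,0,0,0,0,-1,1.0],[0,0,0,0,0,-3,1.0],[0,0,0,0,0,-4,1.0],[0,0,0,0,0,-4,1.0],[0,0,0,0,0,-4,1.0]]'; python3 -m inch '[[0,0,0,0,0,-4,1.0],[0,0,0,0,0,-4,1.0],[0,0,0,0,0,-4,1.0],[0,0,0,0,0,-4,1.0],[0,0,0,0,0,-4,1.0]]'; python3 -m inch '[[0,0,0,0,0,-4,1.0],[0,0,0,0,0,-4,1.0],[0,0,0,0,0,-4,1.0],[0,0,0,0,0,-3,1.0],[0,0,0,0,0,-1,1.0]]'; python3 go.py .5696 .1687 .096 188.2
```

```text
clock: 33.35
tcp_pos: [0.569, 0.1693, 0.0972]
orientation: [-0.0, 0.711, 0.704, 0.0]
wrist_force: [-1.4, -1.4, 6.6]
finger_gap: 0.0142
clock: 33.85
tcp_pos: [0.5684, 0.1691, 0.0972]
orientation: [-0.001, 0.578, 0.816, -0.0]
wrist_force: [-4.4, -1.8, 7.2]
finger_gap: 0.0144
clock: 34.35
tcp_pos: [0.568, 0.1689, 0.0972]
orientation: [-0.001, 0.459, 0.889, -0.001]
wrist_force: [-5.1, -2.3, 8.8]
finger_gap: 0.0145
tcp [0.568  0.1689 0.0972] yaw 125.37 tilt [-0.0019 -0.0004] gap 0.0145 wf [-5.06 -2.32  8.82] t 34.35
tool shift total cm [-0.11  0.12  0.12] len 0.2 rz -62.83 | after the turn: [-0.15 -0.05  0.12]
```

```bash
python3 -m inch '[[0.05,-0.06,-0.08,0,0,-1,1.0],[0,0,0,0,0,-3,1.0],[0,0,0,0,0,-4,1.0],[0,0,0,0,0,-4,1.0],[0,0,0,0,0,-4,1.0]]'; python3 -m inch '[[0,0,0,0,0,-4,1.0],[0,0,0,0,0,-4,1.0],[0,0,0,0,0,-4,1.0],[0,0,0,0,0,-4,1.0],[0,0,0,0,0,-4,1.0]]'; python3 -m inch '[[0,0,0,0,0,-4,1.0],[0,0,0,0,0,-4,1.0],[0,0,0,0,0,-4,1.0],[0,0,0,0,0,-3,1.0],[0,0,0,0,0,-1,1.0]]'; python3 go.py .5696 .1687 .096 188.2
```

```text
clock: 34.85
tcp_pos: [0.5677, 0.1686, 0.0972]
orientation: [-0.001, 0.33, 0.944, -0.001]
wrist_force: [-3.2, -3.7, 4.6]
finger_gap: 0.0146
clock: 35.35
tcp_pos: [0.5674, 0.1681, 0.0972]
orientation: [-0.001, 0.162, 0.987, -0.001]
wrist_force: [-4.0, -4.8, 5.9]
finger_gap: 0.0143
clock: 35.85
tcp_pos: [0.5673, 0.1677, 0.0972]
orientation: [-0.001, 0.023, 1.0, -0.001]
wrist_force: [-4.5, -5.5, 5.9]
finger_gap: 0.0145
tcp [0.5673 0.1677 0.0972] yaw 177.33 tilt [-0.0023 -0.0029] gap 0.0145 wf [-4.46 -5.55  5.9 ] t 35.85
tool shift total cm [-0.22  0.11  0.12] len 0.28 rz -10.87 | after the turn: [-0.24  0.07  0.12]
```

```bash
python3 -m inch '[[0.07,-0.08,-0.05,0,0,-2,1.0],[0,0,0,0,0,-3,1.0],[0,0,0,0,0,-3,1.0],[0,0,0,0,0,-2,1.0],[0,0,0,0,0,-1,1.0]]'; python3 -m inch '[[0,0,0,0,0,0,1.0],[0,0,0,0,0,0,1.0],[0,0,0,0,0,0,1.0]]'; python3 go.py .5696 .1687 .096 188.2
python3 - <<'E'
from h import *
for n,crop in(("side",(slice(200,340),slice(130,290))),("top",(slice(90,230),slice(40,190)))):
    p=vision.read_camera(n)
    cv2.imwrite(f"pics/s_{n}.png",cv2.resize(p["pixels"][crop],None,fx=4,fy=4,interpolation=cv2.INTER_CUBIC)[:,:,::-1])
E
```

```text
clock: 36.35
tcp_pos: [0.5673, 0.1674, 0.0972]
orientation: [-0.001, -0.072, 0.997, -0.001]
wrist_force: [0.5, -6.1, -0.1]
finger_gap: 0.0143
clock: 36.65
tcp_pos: [0.5673, 0.1674, 0.0973]
orientation: [-0.001, -0.072, 0.997, -0.001]
wrist_force: [-1.0, -5.3, -0.4]
finger_gap: 0.0144
tcp [0.5673 0.1674 0.0973] yaw -171.77 tilt [-0.0013 -0.002 ] gap 0.0144 wf [-1.04 -5.29 -0.36] t 36.65
tool shift total cm [-0.24  0.1   0.13] len 0.29 rz 0.03 | after the turn: [-0.24  0.1   0.13]
```

View pics/s_side.png

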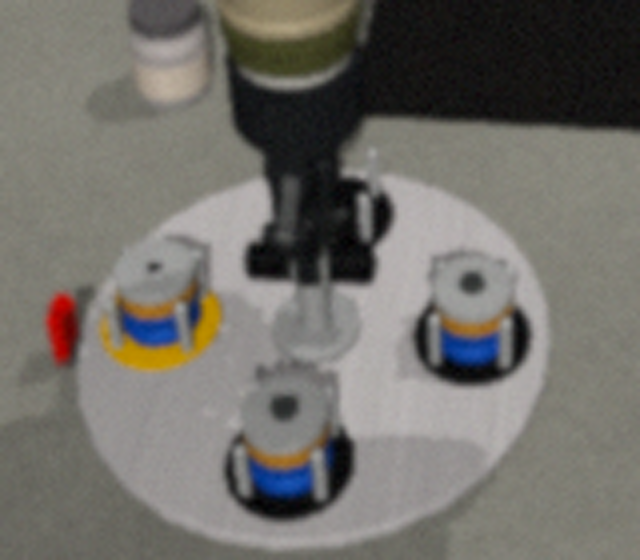

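View pics/s_top.png

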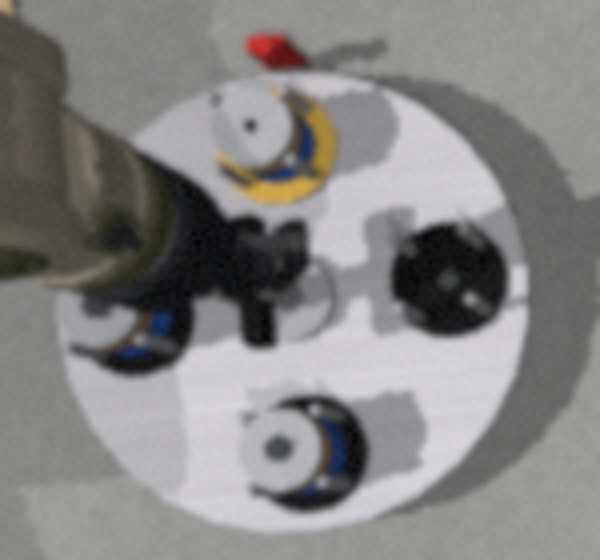

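```bash
python3 - <<'E'
from m import *
s=vision.read_camera("side");t=vision.read_camera("top")
g=lambda x,y:(x/4-.4+40,y/4-.4+90)
a=at_z(t,g(250,125),.090);b=at_z(t,g(281,448),.094); d=a-b
print("top",a,b,(a+b)/2,np.degrees(np.arctan2(d[1],d[0])))
f=lambda x,y:(x/4-.4+130,y/4-.4+200)
a=at_z(s,f(154,267),.088);b=at_z(s,f(471,282),.092); d=a-b
print("side",a,b,(a+b)/2,np.degrees(np.arctan2(d[1],d[0])))
for p,n,ax in((t,"top",(.5694,.1672)),(s,"side",(.5678,.1706))):
    hs=cv2.cvtColor(p["pixels"],cv2.COLOR_RGB2HSV).astype(int);C=cloud(p)
    m=(hs[...,0]>18)&(hs[...,0]<32)&(hs[...,1]>130)&(hs[...,2]>110)&(np.hypot(C[...,0]-.66,C[...,1]-.18)<.06)&(C[...,2]<.055)
    pts=np.array([at_z(p,(u,v),.044)[:2] for v,u in np.argwhere(m)],np.float32)
    c,r=cv2.minEnclosingCircle(pts); print(n,len(pts),c,r,np.degrees(np.arctan2(c[1]-ax[1],c[0]-ax[0])), [ (round(k["confidence"],2),at_z(p,k["location"],.044).round(4)) for k in tip_of(p,"front_mark")[:2]],[ (round(k["confidence"],2),at_z(p,k["location"],.044).round(4)) for k in tip_of(p,"nest")[:2]])
E
```

```text
top [0.6675 0.1812 0.09  ] [0.4699 0.151  0.094 ] [0.5687 0.1661 0.092 ] 8.693914861584174
side [0.669 0.178 0.088] [0.4716 0.1528 0.092 ] [0.5703 0.1654 0.09  ] 7.273969880586632
top 129 (0.6636596322059631, 0.17817464470863342) 0.03471378609538078 6.641044208655778 [(0.62, array([0.6574, 0.1756, 0.044 ]))] []
side 186 (0.6669831275939941, 0.18487076461315155) 0.037638500332832336 8.187695046911845 [(0.6, array([0.6711, 0.1876, 0.044 ]))] [(0.63, array([0.6632, 0.1772, 0.044 ]))]
```

```bash
python3 -m inch '[[0,0,0,0,0,0,1.0],[0,0,0,0,0,0,1.0],[0,0,0,0,0,0,1.0]]' 70; python3 -c "
from workcell import workorder; print(workorder.hand_in())"
```

```text
clock: 37.35
tcp_pos: [0.5673, 0.1674, 0.0972]
orientation: [-0.001, -0.072, 0.997, -0.001]
wrist_force: [0.1, -5.8, 0.1]
finger_gap: 0.0138
the job is handed in; nothing more can be done
None
```

The roller is built in the yellow nest: blue wheel body, then brass spacer, then steel cover disc. Each part was lowered until the wrist force showed contact, then let go. I then gripped the hub bar at 70 N and turned the table about 129° in three gentle stages. I handed in at about 37 s, still gripping the bar. The hand-in gave no verdict.

Last checks:
- **Stack:** both cameras show it flat and centred between the pins after the turn.
- **Position:** the nest stands at about 8° (four readings from 6.6° to 8.7°) and the pointer at about 7 to 8.4°. The network's front-mark point averages about 2–3 mm from the nest, against the 9 mm allowed.
- **Disagreement:** the networks' single front-mark readings scattered by several millimetres, and the two cameras differ by 2–3 mm, so the position check is a few millimetres loose.
- **Grip:** the arm was still and the grip steady, with a remaining side force of about 6 N at the wrist.
- **Bystanders:** I never touched the jar, screwdriver or bin and the jar looked in place afterwards. I didn't re-measure any of the three.

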